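# Refill the caster-ball compartment of a parts case with a scoop

### The arm

A 6-joint arm with a two-finger parallel gripper is mounted at the origin on the work surface. World frame = base frame: x ahead of the robot, y to its left, z up, the work surface at z = 0. Lengths are in mm, angles in rad, forces in N, time in s.
With the tool pointing down it reaches from about 425 to 950 mm from the base axis. Payload 14.7 kg.
Tool frame: the origin (TCP) lies between the finger pads; the fingertips stand 11 mm ahead of it and the grasp point (between the pads) lies 8 mm behind it; z points along the fingers, y is the line along which they close (so a half turn about z gives the same grasp; the last joint's range is limited). The gripper opens to 85 mm and grips with 20 to 120 N. Pads are 22 mm wide; open, the fingers measure 114 mm over their backs; the gripper's body (76 mm by 85 mm) begins 54 mm behind the grasp point. The pads swing forward as they close: fully open they stand 13 mm farther back than shut.
Start: joints at [-1.28, 0.48, 1.596, -0, 1.065, -0.047], TCP at [215.434, -613.254, 242.297] pointing down, gripper open.
Joint ranges: [-2.75, 2.75], [-0.82, 2.05], [0.23, 2.67], [-1.56, 4.7], [0.09, 2.69], [-2.92, 2.92]. Speed limits (rad/s): [1.89, 1.89, 2.39, 3.01, 3.01, 3.01].

### API

Orientations are given as a unit quaternion [w, x, y, z].
In Python, from bench import ctrl gives the robot as it stands. The module is installed in compiled form; this text tells all that it offers.
- The arm moves only by the shell command python3 -m creep 'ROWS' [FORCE]. ROWS is JSON, a list of rows, each an object with "gripper": the finger opening in mm, from 0 to 85.4; "xyz": the shift along the tool's x, y, z normalised to -1 to 1, where 1 is 250 mm, a list of three; "rot": the turn, a rotation vector about the tool's x, y, z normalised to -1 to 1, where 1 is 120 degrees, a list of three. A call has 1 to 12 rows; each row is the pose to reach, as a shift and turn from the pose commanded when the call began, along the tool's axes at that moment; what a row does not reach only later rows make up. A row lasts 1/8 s, in which the tool goes at most 62.5 mm and 10.7 degrees, less where a joint would pass 70% of its speed; a pose out of reach is approached as far as the arm can. A call with a number of a shift or a turn outside -1 to 1 is refused whole. A call with a gripper value outside its range is refused whole. The fingers move at their own pace and stop on an object; FORCE is the grip in N (left out, the last holds). Time passes only in rows, so rows that repeat a pose let the fingers close. It gives the time, the measured TCP pose, the force, the opening and the grip force at its end, in the units of the state.
- ctrl.get_obs(): the state, without advancing time (a new reading comes with each control period).
- ctrl.grab_frame(name): name is "side" or "top"; returns the picture (384x512x3 uint8, red, green, blue); there is no depth.
- ctrl.camera_info(name): a dict with "mtx" (3x3 intrinsics, pixels), "xyz" and "orientation" of the camera in the world. Camera axes: x right, y down, z forward; pixel columns grow to the right and rows downward; lengths in mm; the calibration is good to about 2 mm. A picture is of the moment at which its call begins. camera_info takes no time and is no camera call.
- ctrl.hand_in(): hands the job in; it is judged then, once.
Trained networks look in the newest picture that a camera, given by its name, has taken for a name from the list of things; names that differ only in an ending like _2 or _b are one class to them, and where a whole thing is asked for, a point or a joint stands for the part that bears it (a point fixed in the world has none). Each returns a list of dicts, best first, with "p" (0 to 1); they miss things now and then, are a little off and sometimes report something else, mostly with a low value. They report only what shows in the picture. A call takes as long as a camera call. They do not tell look-alikes from the thing itself.
- ctrl.find_in(label, camera): "at" ([column, row] in pixels, amid what is visible of it).
- ctrl.trace(label, camera): "mask" (384x512 bool, what is visible of it) and "at" ([column, row] in pixels, amid what is visible of it).
The state is a dict: "time_s": time; "joint_pos": joint angles; "dq": joint speeds; "joint_efforts": joint torques, N m; "position": TCP position; "orientation": TCP orientation; "contact_force": force on the tool from outside, world axes, zero at the start; "wrist_torque": the same for the moment, N m; "width": opening from 0.0 (shut) to 1.0 (fully open); "finger_force": force on a finger pad.
Only numpy, scipy, OpenCV 4.12 (cv2) and the standard library are available. Lean on these libraries where they do the work, as an engineer would, in place of code of your own. Each camera call takes 0.05 s, during which the arm holds its last target. There are 200 camera calls.

### The job

Slide the cover of the grey parts case fully open, take the hand scoop and, without touching the balls with the fingers, transfer every white caster ball from the black sloping bin into the open compartment of the case. Then stand the scoop back on its grey mat, flat with the whole pan on the mat, and slide the cover fully shut; leave the other things on the bench where they are.

Things in the scene. Friction and masses are not known exactly. Their poses are not given: they have to be found in the camera images.
- bin: fixed black open pick bin, 235 mm long (its x), 214 wide (y), walls 5 mm thick; origin: centre of its underside; +x points to its deep end. Inside it is 204 mm wide; the flat floor slopes down 10 degrees towards +x, from x = -115 mm, height 42, to the foot line at x = 80 mm, height 8. Side and deep-end walls are 55 mm high, the shallow end's wall 62. The balls roll down to the foot line
- bin_foot (a point): middle of the bin's foot line, where the sloping floor meets an inner ramp at the deep end (x = 80 mm, y = 0, z = 8 mm in the bin's frame; same axes); from this line the ramp rises towards +x at 60 degrees to height 52 mm at x = 106 mm
- case: fixed grey parts case, 280 mm long (its x), 140 wide (y); origin: centre of its underside. The half at -x is an open-topped compartment, inside x -135 to -5 mm, y -65 to 65 mm, floor at z = 6, walls up to 60 mm; the half at +x is a closed deck 60 mm high. Steel rails 5 mm wide along both long edges (y = +-67.5 mm) reach up to z = 68 mm
- cover (a joint): aluminium cover plate (140 x 128 x 5 mm) that slides along the case's x on top of the case: 0 m = compartment fully covered, 0.138 m = fully open, plate parked over the deck; about 1.5 N of friction, stays where it is left
- cover_grip (a point): top centre of the cover's black grip bar, 27 mm above the underside of the cover (top of the bar 88 mm above the table; plate's upper face 66 mm above the table); the bar is 14 mm thick along the slide direction (case x), 80 mm long along case y, 22 mm high; same axes as the case
- mat: fixed plain grey mat, 260 mm (its x) by 150 mm (its y), 3 mm thick, origin at the centre of its underside
- scoop: loose aluminium hand scoop, 0.16 kg, 180 mm long. Origin: centre of the pan's underside; +x to its open front lip (x = 37.5 mm). Pan 75 long, 60 wide, floor 2.5 mm thick; side walls x -35 to 20 mm, up to z = 30; back wall at x = -36, up to z = 56. Level black handle 22 mm wide (y), 16 high, from x = -37.5 to -142 mm, its middle at z = 48 mm: pinch it across from above with the pan standing flat
- bar_stock: bystander: upright aluminium cylinder, 48 mm in diameter, 90 mm high; origin at the centre of its underside
- multimeter: bystander: orange hand multimeter lying flat, 150 x 75 x 34 mm; origin at the centre of its underside
- screwdriver: bystander: screwdriver lying on the bench; origin on its underside
- ball0: a loose white plastic ball for a robot's ball caster, 26 mm in diameter, 14 g; origin at its centre; absent in some runs; they roll to the deep end of the bin
- ball1: a loose white plastic ball for a robot's ball caster, 26 mm in diameter, 14 g; origin at its centre; absent in some runs; they roll to the deep end of the bin
- ball2: a loose white plastic ball for a robot's ball caster, 26 mm in diameter, 14 g; origin at its centre; absent in some runs; they roll to the deep end of the bin
- ball3: a loose white plastic ball for a robot's ball caster, 26 mm in diameter, 14 g; origin at its centre; absent in some runs; they roll to the deep end of the bin
- ball4: a loose white plastic ball for a robot's ball caster, 26 mm in diameter, 14 g; origin at its centre; absent in some runs; they roll to the deep end of the bin
- ball5: a loose white plastic ball for a robot's ball caster, 26 mm in diameter, 14 g; origin at its centre; absent in some runs; they roll to the deep end of the bin
- ball6: a loose white plastic ball for a robot's ball caster, 26 mm in diameter, 14 g; origin at its centre; absent in some runs; they roll to the deep end of the bin
Not all that is in view belongs to the job. What is shaped like the scoop but pink is not meant.

How it is judged:
By the outcome, as a careful person would: the job done as asked, in the order asked, and still so for the second after the job is handed in, with the robot touching nothing.
Of ball0, ball1, ball2, ball3, ball4, ball5, ball6 only 5 to 7 are there at a start; the rules pass over those that are not, and their reading is None.
At some moment in a run one of scoop may be knocked a few centimetres aside while the robot is not near it.
It also fails if it takes over 210 s, if anything falls off the work surface, if the arm or the gripper's body presses on something with over 40 N, if the wrist force passes 120 N, or if a joint passes its speed limit or range.

## Working session

There is one attempt and no reset: what is moved stays moved. The work goes in short steps, Python scripts to look and compute and a shell command to move; the robot and the scene stay as the last step left them, time stands still between calls to the robot, and variables do not carry over. Pictures are saved under pics/ and viewed, at most 14 in all, crops included, and the job is handed in when it is done.

```bash
mkdir -p pics; python3 - <<'E'
from bench import ctrl
import cv2
print(ctrl.get_obs())
for c in("side","top"):
    f=ctrl.grab_frame(c); cv2.imwrite(f"pics/{c}0.png",f[:,:,::-1]); i=ctrl.camera_info(c); print(c,i)
    for l in("bin","case","cover","cover_grip","mat","scoop","bin_foot","bar_stock","multimeter","screwdriver","ball0"):
        print(l,[(round(d["p"],2),[round(float(x)) for x in d["at"]]) for d in ctrl.find_in(l,c)][:8])
E
```

```text
{'time_s': 0.0, 'joint_pos': array([-1.27958991e+00,  4.80823290e-01,  1.59687902e+00, -1.15023388e-05,
        1.06508687e+00, -4.66176163e-02]), 'dq': array([ 0.00076806,  0.00012862, -0.0013221 ,  0.00026377, -0.00079577,
        0.00173944]), 'joint_efforts': array([-1.71330095e-03, -9.50619721e+01, -4.30173969e+01,  1.70070984e-04,
        1.25682892e-02,  2.43860774e-05]), 'position': array([ 215.32373004, -612.87670447,  241.67600443]), 'orientation': array([-5.93183632e-04,  9.85767606e-01,  1.68112670e-01, -7.79743446e-05]), 'contact_force': array([ 0.11403069,  0.45011257, -0.13894708]), 'wrist_torque': array([ 0.00186568,  0.00074314, -0.02874303]), 'finger_force': 0.0, 'width': 0.9974841440102438}
side {'mtx': array([[496.71900073,   0.        , 247.34403683],
       [  0.        , 496.71900073, 189.47573969],
       [  0.        ,   0.        ,   1.        ]]), 'xyz': array([  19.17486038, -995.59246599,  881.86834818]), 'orientation': array([-0.43107648,  0.87816134, -0.18136868,  0.10055411])}
bin []
case [(0.94, [325, 208])]
cover [(0.61, [326, 207]), (0.57, [306, 216
[... 301 characters left out ...]
,
       [  0.        ,   0.        ,   1.        ]]), 'xyz': array([ 359.61590812,  -29.24845584, 1234.34882186]), 'orientation': array([-0.03396173,  0.71030872, -0.70237585,  0.03124562])}
bin [(0.69, [183, 173])]
case [(0.93, [313, 153])]
cover [(0.71, [197, 82]), (0.67, [315, 180])]
cover_grip [(0.86, [312, 177])]
mat [(0.63, [401, 200]), (0.31, [312, 156])]
scoop [(0.65, [412, 183]), (0.41, [404, 278])]
bin_foot [(0.97, [185, 174]), (0.51, [410, 100]), (0.21, [152, 150])]
bar_stock [(0.9, [235, 95]), (0.66, [196, 83]), (0.48, [156, 150])]
multimeter [(0.65, [196, 84])]
screwdriver [(0.57, [410, 99])]
ball0 [(0.67, [156, 149]), (0.63, [154, 140]), (0.54, [154, 171]), (0.52, [152, 208])]
```

```bash
python3 - <<'E'
import cv2
for c in("side","top"):
    f=cv2.imread(f"pics/{c}0.png"); cv2.imwrite(f"pics/{c}0b.png",cv2.resize(f,(800,600),interpolation=cv2.INTER_CUBIC))
E
```

```text
(no output)
```

View pics/side0b.png

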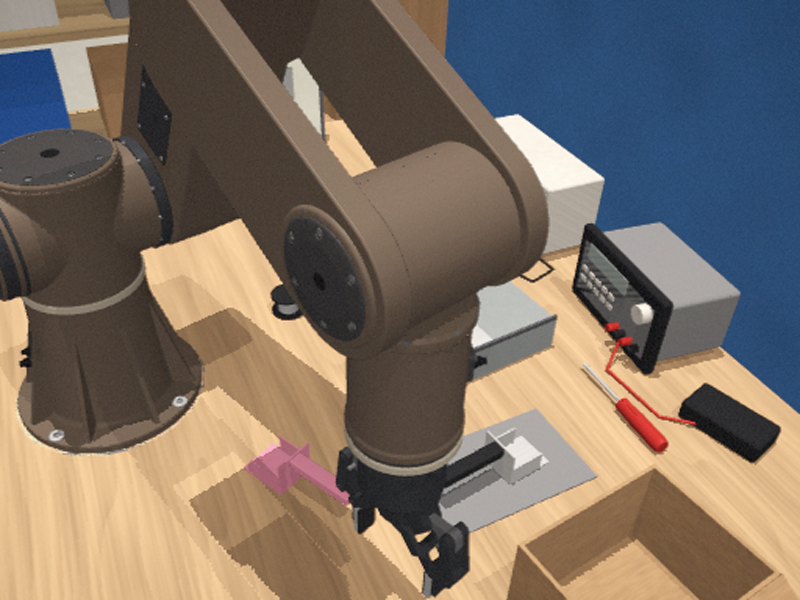

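View pics/top0b.png

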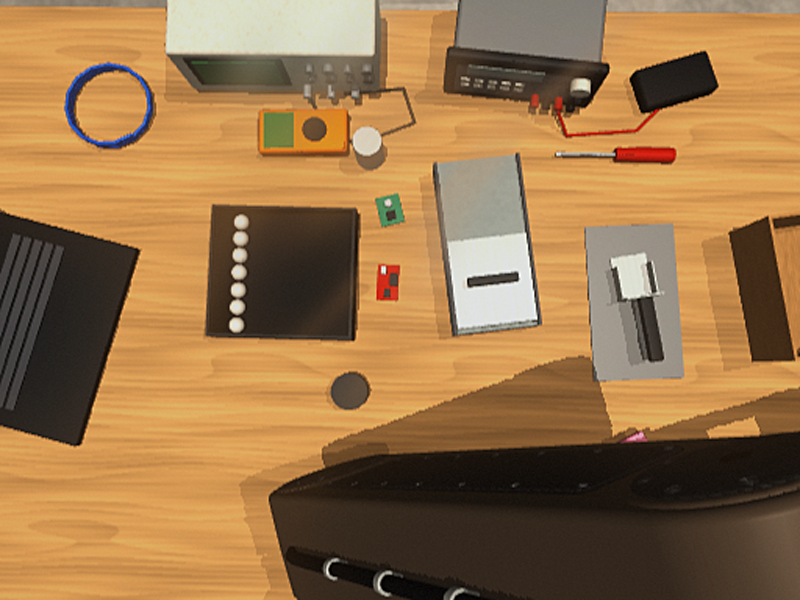

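The side view is mostly blocked by the arm. It shows the aluminium scoop on the mat (pan at about 520,455 of 800x600, handle towards 455,475) and the pink look-alike near 300,475. The top view shows these things:
- bin: centred near (282,272), with 7 balls in a column at col ~238, rows 222-325, so its deep end is image left
- case: near (488,245), covered end nearer the robot
- scoop: pan at (632,280), handle end at (652,358)
- mat: near (634,302)

```bash
cat > h.py <<'E'
import numpy as np, cv2
from bench import ctrl
from scipy.spatial.transform import Rotation as R
from scipy.optimize import least_squares
def cam(c):
    i=ctrl.camera_info(c); q=i["orientation"]; return i["mtx"],i["xyz"],R.from_quat([q[1],q[2],q[3],q[0]]).as_matrix()
def ray(c,p,z):
    K,t,M=cam(c); d=M@np.linalg.solve(K,[p[0],p[1],1.]); return t+d*(z-t[2])/d[2]
def proj(c,P):
    K,t,M=cam(c); q=(np.atleast_2d(P)-t)@M@K.T; return q[:,:2]/q[:,2:]
def tri(pa,pb):  # side, top pixel -> point, gap
    A=[];
    for c,p in(("side",pa),("top",pb)):
        K,t,M=cam(c); d=M@np.linalg.solve(K,[p[0],p[1],1.]); A.append((t,d/np.linalg.norm(d)))
    (a,u),(b,v)=A; s=np.linalg.lstsq(np.c_[u,-v],b-a,rcond=None)[0]
    P,Q=a+s[0]*u,b+s[1]*v; return (P+Q)/2,np.linalg.norm(P-Q)
E
python3 - <<'E'
from h import *
s=.64
def show(n,pts,z): print(n,[np.round(ray("top",np.array(p)*s,z)[:2]).tolist() for p in pts])
show("bin top corners z55",[(213,206),(358,209),(355,339),(207,335)],55)
show("balls",[(241,222),(241,239),(240,255),(239,272),(238,290),(237,307),(236,325)],23)
show("case rails z68",[(434,163),(519,154),(541,325),(453,335)],68)
show("grip z88",[(468,281),(518,275)],84)
show("mat z3",[(585,228),(673,224),(684,376),(596,381)],3)
show("scoop lip z5",[(610,258),(647,254)],5)
show("scoop handle end z59",[(638,362),(662,359)],59)
show("scoop handle start z59",[(632,300),(655,297)],59)
show("bar z90",[(350,391)],90);show("meter",[(303,132)],34);show("white cyl",[(367,140)],60)
show("img corners",[(0,0),(800,0),(800,600),(0,600)],0)
o=ctrl.get_obs(); q=o["orientation"]; print(R.from_quat([q[1],q[2],q[3],q[0]]).as_matrix().round(3))
E
```

```text
bin top corners z55 [[619.0, 304.0], [616.0, 67.0], [405.0, 68.0], [409.0, 306.0]]
balls [[599.0, 265.0], [570.0, 264.0], [544.0, 265.0], [515.0, 265.0], [485.0, 266.0], [457.0, 267.0], [427.0, 267.0]]
case rails z68 [[690.0, -55.0], [707.0, -193.0], [430.0, -227.0], [413.0, -88.0]]
grip z88 [[497.0, -110.0], [507.0, -188.0]]
mat z3 [[599.0, -313.0], [608.0, -462.0], [352.0, -475.0], [342.0, -329.0]]
scoop lip z5 [[548.0, -354.0], [555.0, -417.0]]
scoop handle end z59 [[373.0, -382.0], [379.0, -420.0]]
scoop handle start z59 [[472.0, -374.0], [477.0, -411.0]]
bar z90 [[323.0, 72.0]]
meter [[751.0, 163.0]]
white cyl [[730.0, 54.0]]
img corners [[993.0, 706.0], [1007.0, -693.0], [-7.0, -655.0], [-23.0, 642.0]]
[[ 0.944  0.331  0.   ]
 [ 0.331 -0.944 -0.   ]
 [ 0.     0.    -1.   ]]
```

```bash
cat > go.py <<'E'
# usage: go.py x,y,z,yawdeg,pitchdeg ... -> normalised shift/turn of each from the present pose (TCP, pitch>0 = tool x up)
import sys
from h import *
o=ctrl.get_obs(); q=o["orientation"]; M=R.from_quat([q[1],q[2],q[3],q[0]]); p=o["position"]
print("t",round(o["time_s"],2),"at",p.round(1),"x-axis",M.as_matrix()[:,0].round(3),"F",o["contact_force"].round(1),"w",round(o["width"]*85.4,1),"ff",round(o["finger_force"],1))
for a in sys.argv[1:]:
    x,y,z,yaw,pit=map(float,a.split(","))
    T=R.from_euler("z",yaw,degrees=True)*R.from_euler("x",180,degrees=True)*R.from_euler("y",pit,degrees=True)
    d=M.inv().apply(np.array([x,y,z])-p)/250; r=np.degrees((M.inv()*T).as_rotvec())/120
    print(a,"xyz",d.round(3).tolist(),"rot",r.round(3).tolist(),"mm",round(np.linalg.norm(d)*250))
E
R1='{"gripper":85,"xyz":[0.93,-0.93,-0.12],"rot":[0,0,0]}'
python3 -m creep '[{"gripper":85,"xyz":[0.93,-0.93,-0.12],"rot":[0,0,0]},{"gripper":85,"xyz":[0.93,-0.93,-0.12],"rot":[0,0,0]},{"gripper":85,"xyz":[0.93,-0.93,-0.12],"rot":[0,0,0]},{"gripper":85,"xyz":[0.93,-0.93,-0.12],"rot":[0,0,0]},{"gripper":85,"xyz":[0.93,-0.93,-0.12],"rot":[0,0,0]},{"gripper":85,"xyz":[0.93,-0.93,-0.12],"rot":[0,0,0]},{"gripper":85,"xyz":[0.93,-0.93,-0.12],"rot":[0,0,0]}]'
python3 -m creep '[{"gripper":85,"xyz":[0.93,-0.93,-0.12],"rot":[0,0,0]},{"gripper":85,"xyz":[0.93,-0.93,-0.12],"rot":[0,0,0]},{"gripper":85,"xyz":[0.93,-0.93,-0.12],"rot":[0,0,0]},{"gripper":85,"xyz":[0.93,-0.93,-0.12],"rot":[0,0,-0.65]},{"gripper":85,"xyz":[0.93,-0.93,-0.12],"rot":[0,0,-0.65]},{"gripper":85,"xyz":[0.93,-0.93,-0.12],"rot":[0,0,-0.65]},{"gripper":85,"xyz":[0.93,-0.93,-0.12],"rot":[0,0,-0.65]},{"gripper":85,"xyz":[0.93,-0.93,-0.12],"rot":[0,0,-0.65]},{"gripper":85,"xyz":[0.93,-0.93,-0.12],"rot":[0,0,-0.65]},{"gripper":85,"xyz":[0.93,-0.93,-0.12],"rot":[0,0,-0.65]},{"gripper":85,"xyz":[0.93,-0.93,-0.12],"rot":[0,0,-0.65]}]'
python3 - <<'E'
from h import *
for c in("side","top"):
    f=ctrl.grab_frame(c); cv2.imwrite(f"pics/{c}1.png",f[:,:,::-1]); cv2.imwrite(f"pics/{c}1b.png",cv2.resize(f[:,:,::-1],(800,600),interpolation=cv2.INTER_CUBIC))
E
```

```text
time_s: 2.08
position: [358.3, -316.3, 272.7]
orientation: [0.0, 0.986, 0.169, 0.0]
contact_force: [-0.0, -0.4, 0.0]
width: 0.996
finger_force: 0.0
time_s: 3.45
position: [500.6, -22.0, 302.0]
orientation: [0.0, 0.659, 0.752, -0.0]
contact_force: [-0.2, 0.0, 0.3]
width: 0.999
finger_force: 0.0
```

View pics/side1b.png

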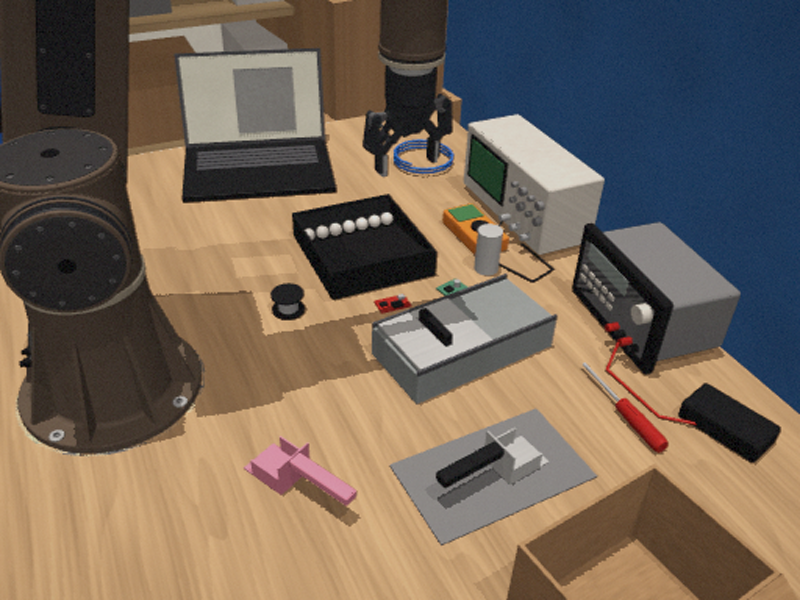

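View pics/top1b.png

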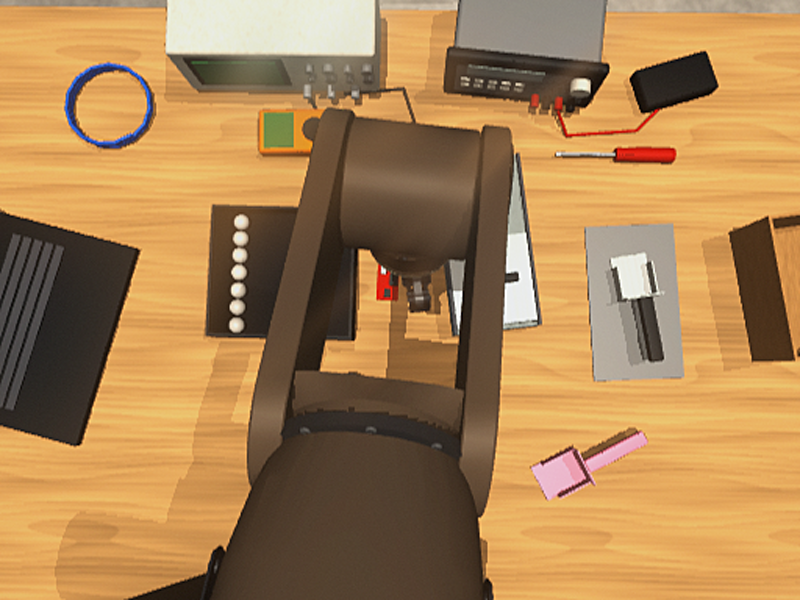

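Both views are clear now. Side view: grip bar (437,327), handle (470,465), scoop lip near (545,458), bin with balls (310-388, 218-234). Next I'll fit the poses.

```bash
python3 - <<'E'
from h import *
im={"side":cv2.imread("pics/side1.png"),"top":cv2.imread("pics/top0.png")}
def dark(c,box,name):
    x0,y0,x1,y1=[int(v*.64) for v in box]; g=im[c][y0:y1,x0:x1].max(2)
    m=(g<60).astype(np.uint8); n,l,s,ce=cv2.connectedComponentsWithStats(m); k=1+np.argmax(s[1:,4])
    r=cv2.minAreaRect(np.argwhere(l==k)[:,::-1].astype(np.float32)); b=cv2.boxPoints(r)+[x0,y0]
    print(name,c,s[k,4],(ce[k]+[x0,y0]).round(1),b.round(1).tolist()); return ce[k]+[x0,y0],b
bs,_=dark("side",(412,300,460,350),"bar"); bt,bb=dark("top",(458,262,528,295),"bar")
hs,_=dark("side",(430,435,510,492),"handle"); ht,hb=dark("top",(625,292,670,366),"handle")
print("bar tri",tri(bs,bt)); print("handle tri",tri(hs,ht))
print("bar box z88",[ray("top",p,88)[:2].round(1).tolist() for p in bb]); print("handle box z59",[ray("top",p,59)[:2].round(1).tolist() for p in hb])
s=.64
# joint fits: pose (x,y,yaw) with key points in both views
def fit(name,mod,obs,x0,zfree=True):
    def w(v): 
        c,sn=np.cos(v[2]),np.sin(v[2]); m=np.array(mod,float); return np.c_[v[0]+c*m[:,0]-sn*m[:,1],v[1]+sn*m[:,0]+c*m[:,1],m[:,2]+(v[3] if zfree else 0)]
    f=lambda v: np.concatenate([(proj(c,w(v)[i:i+1])[0]-np.array(p)*s) for c,i,p in obs])
    r=least_squares(f,x0+([0.] if zfree else [])); print(name,r.x[:2].round(1),"yaw",np.degrees(r.x[2]).round(2),"dz",r.x[3:].round(1),"rms px",np.sqrt(np.mean(r.fun**2)).round(2)); 
    return r.x
fit("case",[(140,70,68),(140,-70,68),(-140,-70,68),(-140,70,68),(-140,-70,0),(140,-70,0)],
 [("top",0,(434,163)),("top",1,(519,154)),("top",2,(541,325)),("top",3,(453,335)),("side",1,(556,318)),("side",2,(417,371)),("side",3,(372,327)),("side",4,(420,398)),("side",5,(553,345))],[560,-141,.12])
fit("bin",[(117.5,-107,55),(117.5,107,55),(-117.5,-107,62),(-117.5,107,62)],
 [("top",0,(213,206)),("top",2,(358,209)),("top",3,(355,339)),("top",1,(207,335)),("side",0,(390,198)),("side",1,(293,215)),("side",2,(436,252)),("side",3,(335,275))],[512,186,1.57])
fit("mat",[(130,75,3),(130,-75,3),(-130,-75,3),(-130,75,3)],
 [("top",0,(585,228)),("top",1,(673,224)),("top",2,(684,376)),("top",3,(596,381)),("side",0,(536,410)),("side",1,(596,477)),("side",2,(443,543)),("side",3,(390,466))],[475,-395,.05])
sc=np.array([("top")])
fit("scoop",[(37.5,30,2.5),(37.5,-30,2.5),(-142,0,56),(-142,0,40),(-37.5,0,56)],
 [("top",0,(610,258)),("top",1,(647,254)),("top",2,(653,361)),("side",1,(548,461)),("side",2,(441,477)),("side",0,(516,431))],[515,-389,.09])
E
```

```text
bar side 220 [278.  208.6] [[265.5, 201.5], [271.0, 196.0], [291.0, 216.0], [285.5, 221.5]]
bar top 38 [313.1 180.2] [[299.0, 178.0], [331.0, 178.0], [331.0, 182.0], [299.0, 182.0]]
handle side 503 [300.3 296.9] [[277.7, 302.8], [317.7, 281.0], [323.1, 290.9], [283.1, 312.7]]
handle top 290 [416.  209.8] [[406.8, 191.2], [416.9, 189.3], [424.4, 229.7], [414.4, 231.6]]
bar tri (array([ 498.25284527, -144.3375299 ,   76.88707859]), np.float64(2.3465485407375124))
handle tri (array([ 426.60431318, -403.35614054,   52.47110412]), np.float64(3.890858988401985))
bar box z88 [[501.0, -108.4], [501.8, -186.7], [492.0, -186.6], [491.1, -108.4]]
handle box z59 [[474.4, -380.1], [479.4, -405.3], [378.7, -422.2], [373.8, -397.3]]
case [ 560.7 -140.2] yaw 7.18 dz [1.9] rms px 1.5
bin [512.4 186.8] yaw 89.3 dz [-3.8] rms px 0.88
mat [ 474.6 -393.5] yaw 3.21 dz [1.] rms px 0.8
scoop [ 513.6 -386.6] yaw 9.61 dz [5.9] rms px 1.5
```

```bash
python3 - <<'E'
import cv2,numpy as np
a=cv2.imread("pics/side1.png")[262:350,250:385]; b=cv2.imread("pics/top0.png")[140:250,370:440]
a=cv2.resize(a,None,fx=5,fy=5,interpolation=cv2.INTER_CUBIC)[:440,:500]; 
a=cv2.resize(cv2.imread("pics/side1.png")[265:345,250:385],(540,320),interpolation=cv2.INTER_CUBIC)
b=cv2.resize(cv2.imread("pics/top0.png")[140:250,370:435],(260,440),interpolation=cv2.INTER_CUBIC)
o=np.zeros((440,800,3),np.uint8); o[:320,:540]=a;o[:,540:]=b; cv2.imwrite("pics/sc.png",o)
E
```

```text
(no output)
```

View pics/sc.png

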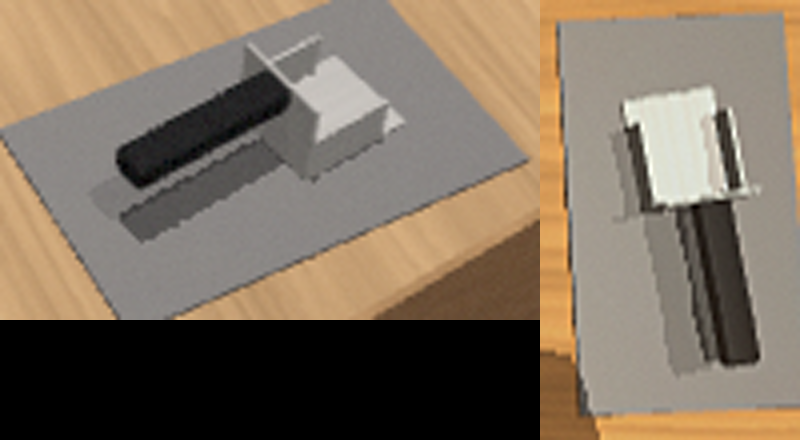

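```bash
python3 go.py 498,-147.8,130,97.2,0 498,-147.8,81,97.2,0 566,-139.2,81,97.2,0 635,-130.5,81,97.2,0
```

```text
t 3.55 at [500.5 -21.8 302. ] x-axis [-0.127  0.992 -0.   ] F [ 0.1 -0.3  0.9] w 84.9 ff 0.0
498,-147.8,130,97.2,0 xyz [-0.498, -0.074, 0.688] rot [-0.0, 0.0, 0.001] mm 213
498,-147.8,81,97.2,0 xyz [-0.498, -0.074, 0.884] rot [-0.0, 0.0, 0.001] mm 254
566,-139.2,81,97.2,0 xyz [-0.499, 0.2, 0.884] rot [-0.0, 0.0, 0.001] mm 259
635,-130.5,81,97.2,0 xyz [-0.499, 0.479, 0.884] rot [-0.0, 0.0, 0.001] mm 281
```

```bash
python3 -m creep '[{"gripper":60,"xyz":[-0.498,-0.074,0.5],"rot":[0,0,0]},{"gripper":60,"xyz":[-0.498,-0.074,0.688],"rot":[0,0,0]},{"gripper":60,"xyz":[-0.498,-0.074,0.688],"rot":[0,0,0]},{"gripper":60,"xyz":[-0.498,-0.074,0.688],"rot":[0,0,0]},{"gripper":60,"xyz":[-0.498,-0.074,0.75],"rot":[0,0,0]},{"gripper":60,"xyz":[-0.498,-0.074,0.82],"rot":[0,0,0]},{"gripper":60,"xyz":[-0.498,-0.074,0.884],"rot":[0,0,0]},{"gripper":60,"xyz":[-0.498,-0.074,0.884],"rot":[0,0,0]},{"gripper":0,"xyz":[-0.498,-0.074,0.884],"rot":[0,0,0]},{"gripper":0,"xyz":[-0.498,-0.074,0.884],"rot":[0,0,0]},{"gripper":0,"xyz":[-0.498,-0.074,0.884],"rot":[0,0,0]},{"gripper":0,"xyz":[-0.498,-0.074,0.884],"rot":[0,0,0]}]' 40; python3 go.py 635,-130.5,81,97.2,0
```

```text
time_s: 5.05
position: [498.2, -146.4, 82.1]
orientation: [0.001, 0.66, 0.751, 0.0]
contact_force: [0.2, 1.2, 7.1]
width: 0.156
finger_force: 40.0
t 5.05 at [ 498.2 -146.4   82.1] x-axis [-0.128  0.992 -0.001] F [0.2 1.2 7.1] w 13.3 ff 40.0
635,-130.5,81,97.2,0 xyz [-0.007, 0.551, 0.005] rot [0.001, 0.0, 0.001] mm 138
```

```bash
python3 -m creep '[{"gripper":0,"xyz":[0,0.08,-0.008],"rot":[0,0,0]},{"gripper":0,"xyz":[0,0.16,-0.008],"rot":[0,0,0]},{"gripper":0,"xyz":[0,0.24,-0.008],"rot":[0,0,0]},{"gripper":0,"xyz":[0,0.32,-0.008],"rot":[0,0,0]},{"gripper":0,"xyz":[0,0.40,-0.008],"rot":[0,0,0]},{"gripper":0,"xyz":[0,0.47,-0.008],"rot":[0,0,0]},{"gripper":0,"xyz":[0,0.52,-0.008],"rot":[0,0,0]},{"gripper":0,"xyz":[0,0.55,-0.008],"rot":[0,0,0]},{"gripper":0,"xyz":[0,0.56,-0.008],"rot":[0,0,0]},{"gripper":0,"xyz":[0,0.56,-0.008],"rot":[0,0,0]}]'
```

```text
time_s: 6.3
position: [630.1, -129.1, 82.2]
orientation: [-0.005, 0.66, 0.751, -0.004]
contact_force: [-33.5, -16.1, 6.2]
width: 0.151
finger_force: 47.0
```

```bash
python3 -m creep '[{"gripper":40,"xyz":[0,0,0],"rot":[0,0,0]},{"gripper":40,"xyz":[0,0,0],"rot":[0,0,0]},{"gripper":40,"xyz":[0,0,0],"rot":[0,0,0]},{"gripper":40,"xyz":[0,0,-0.1],"rot":[0,0,0]},{"gripper":40,"xyz":[0,0,-0.3],"rot":[0,0,0]},{"gripper":40,"xyz":[-0.3,0,-0.6],"rot":[0,0,0]},{"gripper":40,"xyz":[-0.9,0,-0.6],"rot":[0,0,0]},{"gripper":40,"xyz":[-0.9,0,-0.6],"rot":[0,0,0]},{"gripper":40,"xyz":[-0.9,0,-0.6],"rot":[0,0,0]},{"gripper":40,"xyz":[-0.9,0,-0.6],"rot":[0,0,0]},{"gripper":40,"xyz":[-0.9,0,-0.6],"rot":[0,0,0]}]'
python3 - <<'E'
from h import *
o=np.zeros((600,800,3),np.uint8)
f=ctrl.grab_frame("side");cv2.imwrite("pics/side2.png",f[:,:,::-1]); g=ctrl.grab_frame("top");cv2.imwrite("pics/top2.png",g[:,:,::-1])
o[:300,:400]=cv2.resize(f[:,:,::-1],(400,300)); o[:300,400:]=cv2.resize(g[:,:,::-1],(400,300))
o[300:,:400]=cv2.resize(f[165:270,225:365,::-1],(400,300),interpolation=cv2.INTER_CUBIC); o[300:,400:]=cv2.resize(g[90:222,264:440,::-1],(400,300),interpolation=cv2.INTER_CUBIC); cv2.imwrite("pics/c2.png",o)
E
```

```text
time_s: 7.68
position: [665.1, -351.3, 233.0]
orientation: [-0.0, 0.66, 0.751, 0.0]
contact_force: [-0.2, 0.8, -0.3]
width: 0.468
finger_force: 0.0
```

View pics/c2.png

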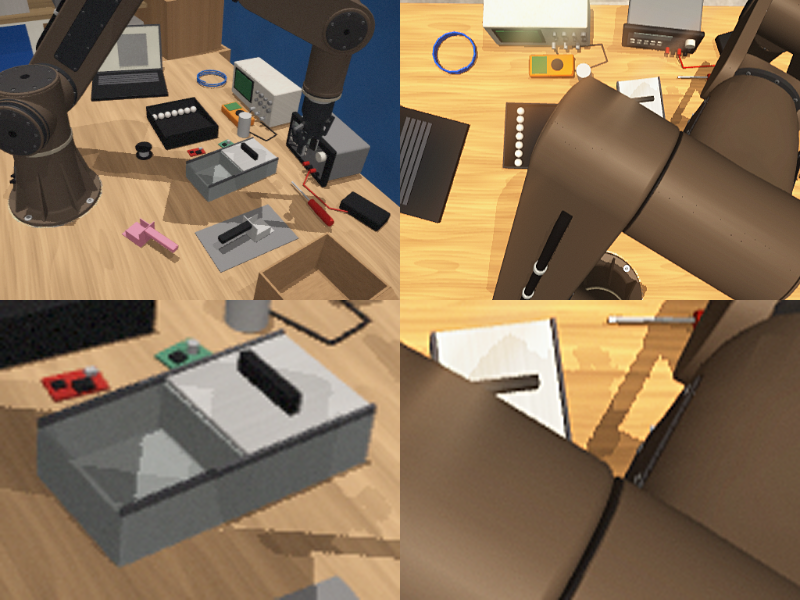

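The cover sits over the deck and the compartment is open. I'll check the bar position numerically, and also that the scoop has not been knocked.

```bash
cat >> h.py <<'E'
def dark(im,box):
    x0,y0,x1,y1=box; m=(im[y0:y1,x0:x1].max(2)<60).astype(np.uint8); n,l,s,ce=cv2.connectedComponentsWithStats(m); k=1+np.argmax(s[1:,4]); return ce[k]+[x0,y0],s[k,4]
E
python3 - <<'E'
from h import *
f=cv2.imread("pics/side2.png")
b,_=dark(f,(300,180,335,212)); P=ray("side",b,76.9); print("bar",b,P, "case x moved",(P-[498.25,-144.3,0])[:2]@[.992,.125])
b1,_=dark(cv2.imread("pics/side1.png"),(264,192,294,224)); P1=ray("side",b1,76.9); print(P1,"moved",np.linalg.norm((P-P1)[:2]))
print("handle",dark(f,(275,275,326,315)))
E
python3 go.py 434.7,-399.9,130,9.6,0 434.7,-399.9,43,9.6,0
```

```text
bar [318.86893204 193.46116505] [ 628.21793679 -129.82506562   76.9       ] case x moved 130.7375600954251
[ 499.42009032 -144.61329502   76.9       ] moved 129.64403952969312
handle (array([300.162, 296.964]), np.int32(500))
t 7.78 at [ 665.3 -350.2  233.1] x-axis [-0.129  0.992  0.001] F [ 0.5 -0.6 -0.5] w 40.0 ff 0.0
434.7,-399.9,130,9.6,0 xyz [-0.078, -0.94, 0.413] rot [-0.0, -0.0, 0.732] mm 257
434.7,-399.9,43,9.6,0 xyz [-0.078, -0.94, 0.761] rot [-0.0, -0.0, 0.732] mm 303
```

Only about 131 mm of the 138 mm. I'll push the bar the rest of the way with closed fingers.

```bash
python3 go.py 590,-134.5,150,97.2,0 590,-134.5,86,97.2,0 608,-132.3,86,97.2,0 614,-131.5,86,97.2,0  618,-131,86,97.2,0
```

```text
t 7.78 at [ 665.3 -350.2  233.1] x-axis [-0.129  0.992  0.001] F [ 0.5 -0.6 -0.5] w 40.0 ff 0.0
590,-134.5,150,97.2,0 xyz [0.894, -0.187, 0.333] rot [-0.0, -0.0, 0.002] mm 243
590,-134.5,86,97.2,0 xyz [0.894, -0.187, 0.589] rot [-0.0, -0.0, 0.002] mm 272
608,-132.3,86,97.2,0 xyz [0.894, -0.115, 0.589] rot [-0.0, -0.0, 0.002] mm 269
614,-131.5,86,97.2,0 xyz [0.894, -0.091, 0.589] rot [-0.0, -0.0, 0.002] mm 269
618,-131,86,97.2,0 xyz [0.894, -0.074, 0.589] rot [-0.0, -0.0, 0.002] mm 268
```

```bash
python3 -m creep '[{"gripper":0,"xyz":[0.5,-0.187,0.1],"rot":[0,0,0]},{"gripper":0,"xyz":[0.5,-0.187,0.1],"rot":[0,0,0]},{"gripper":0,"xyz":[0.894,-0.187,0.2],"rot":[0,0,0]},{"gripper":0,"xyz":[0.894,-0.187,0.333],"rot":[0,0,0]},{"gripper":0,"xyz":[0.894,-0.187,0.333],"rot":[0,0,0]},{"gripper":0,"xyz":[0.894,-0.187,0.45],"rot":[0,0,0]},{"gripper":0,"xyz":[0.894,-0.187,0.589],"rot":[0,0,0]},{"gripper":0,"xyz":[0.894,-0.187,0.589],"rot":[0,0,0]},{"gripper":0,"xyz":[0.894,-0.155,0.589],"rot":[0,0,0]},{"gripper":0,"xyz":[0.894,-0.13,0.589],"rot":[0,0,0]},{"gripper":0,"xyz":[0.894,-0.11,0.589],"rot":[0,0,0]},{"gripper":0,"xyz":[0.894,-0.11,0.589],"rot":[0,0,0]}]'
python3 -m creep '[{"gripper":0,"xyz":[0,0.012,0],"rot":[0,0,0]},{"gripper":0,"xyz":[0,0.02,0],"rot":[0,0,0]},{"gripper":0,"xyz":[0,0.02,0],"rot":[0,0,0]}]'
```

```text
time_s: 9.28
position: [609.6, -133.4, 86.6]
orientation: [-0.0, 0.66, 0.751, -0.0]
contact_force: [-2.3, 0.4, 1.7]
width: -0.001
finger_force: 1.2
time_s: 9.65
position: [610.4, -133.0, 86.1]
orientation: [-0.003, 0.66, 0.751, -0.002]
contact_force: [-25.2, -7.9, 19.5]
width: -0.001
finger_force: 13.9
```

This is a hard stop at about 25 N, so the cover is fully open and it started slightly ajar. Next is the scoop.

```bash
python3 -m creep '[{"gripper":0,"xyz":[0,-0.04,0],"rot":[0,0,0]},{"gripper":0,"xyz":[0,-0.04,-0.2],"rot":[0,0,0]},{"gripper":60,"xyz":[-0.1,-0.04,-0.45],"rot":[0,0,0]},{"gripper":60,"xyz":[-0.9,-0.3,-0.45],"rot":[0,0,0.72]},{"gripper":60,"xyz":[-0.9,-0.6,-0.45],"rot":[0,0,0.73]},{"gripper":60,"xyz":[-0.9,-0.6,-0.45],"rot":[0,0,0.73]},{"gripper":60,"xyz":[-0.9,-0.6,-0.45],"rot":[0,0,0.73]},{"gripper":60,"xyz":[-0.9,-0.6,-0.45],"rot":[0,0,0.73]},{"gripper":60,"xyz":[-0.9,-0.6,-0.45],"rot":[0,0,0.73]},{"gripper":60,"xyz":[-0.9,-0.6,-0.45],"rot":[0,0,0.73]},{"gripper":60,"xyz":[-0.9,-0.6,-0.45],"rot":[0,0,0.73]},{"gripper":60,"xyz":[-0.9,-0.6,-0.45],"rot":[0,0,0.73]}]'
python3 - <<'E'
from h import *
f=ctrl.grab_frame("side")[:,:,::-1];cv2.imwrite("pics/side3.png",f)
print("handle",dark(f,(270,265,330,320))); print([ (d["p"],d["at"]) for d in ctrl.find_in("scoop","side")])
E
python3 go.py 434.7,-399.9,110,9.6,0 434.7,-399.9,43,9.6,0
```

```text
time_s: 11.15
position: [494.7, -375.2, 198.8]
orientation: [0.0, 0.996, 0.085, 0.0]
contact_force: [-0.1, -0.8, 1.6]
width: 0.702
finger_force: 0.0
handle (array([299.84344423, 297.23091977]), np.int32(511))
[(0.98, [321.8, 296.9]), (0.64, [184.9, 301.0])]
t 11.25 at [ 494.6 -375.1  198.7] x-axis [0.985 0.173 0.   ] F [0.1 0.4 0. ] w 60.1 ff 0.0
434.7,-399.9,110,9.6,0 xyz [-0.253, 0.056, 0.355] rot [0.0, -0.0, 0.003] mm 110
434.7,-399.9,43,9.6,0 xyz [-0.253, 0.056, 0.623] rot [0.0, -0.0, 0.003] mm 169
```

```bash
python3 -m creep '[{"gripper":60,"xyz":[-0.253,0.056,0.2],"rot":[0,0,0]},{"gripper":60,"xyz":[-0.253,0.056,0.35],"rot":[0,0,0]},{"gripper":60,"xyz":[-0.253,0.056,0.35],"rot":[0,0,0]},{"gripper":60,"xyz":[-0.253,0.056,0.48],"rot":[0,0,0]},{"gripper":60,"xyz":[-0.253,0.056,0.56],"rot":[0,0,0]},{"gripper":60,"xyz":[-0.253,0.056,0.623],"rot":[0,0,0]},{"gripper":60,"xyz":[-0.253,0.056,0.623],"rot":[0,0,0]},{"gripper":10,"xyz":[-0.253,0.056,0.623],"rot":[0,0,0]},{"gripper":10,"xyz":[-0.253,0.056,0.623],"rot":[0,0,0]},{"gripper":10,"xyz":[-0.253,0.056,0.623],"rot":[0,0,0]},{"gripper":10,"xyz":[-0.253,0.056,0.623],"rot":[0,0,0]},{"gripper":10,"xyz":[-0.253,0.056,0.623],"rot":[0,0,0]}]' 100
python3 go.py
```

```text
time_s: 12.75
position: [434.8, -400.0, 43.6]
orientation: [0.0, 0.996, 0.085, 0.0]
contact_force: [-1.4, 0.3, 6.4]
width: 0.237
finger_force: 97.3
t 12.75 at [ 434.8 -400.    43.6] x-axis [0.986 0.169 0.001] F [-1.4  0.3  6.4] w 20.3 ff 97.3
```

```bash
python3 -m creep '[{"gripper":10,"xyz":[0,0,-0.1],"rot":[0,0,0]},{"gripper":10,"xyz":[0,0,-0.2],"rot":[0,0,0]},{"gripper":10,"xyz":[0,0,-0.4],"rot":[0,0,0]},{"gripper":10,"xyz":[0,0,-0.6],"rot":[0,0,0]},{"gripper":10,"xyz":[0,0,-0.6],"rot":[0,0,0]}]'
python3 - <<'E'
from h import *
T=cv2.imread("pics/top0.png");S=cv2.imread("pics/side1.png")
def blobs(im,box):
    x0,y0,x1,y1=box; g=cv2.resize(im[y0:y1,x0:x1],None,fx=4,fy=4,interpolation=cv2.INTER_CUBIC)
    m=cv2.erode((g.min(2)>110).astype(np.uint8),np.ones((5,5))); n,l,s,c=cv2.connectedComponentsWithStats(m)
    return [((c[k]+.5)/4-.5+[x0,y0]) for k in range(1,n) if s[k,4]>100]
t=sorted(blobs(T,(140,132,165,218)),key=lambda p:p[1]); s=sorted(blobs(S,(190,132,258,156)),key=lambda p:-p[0])
print(len(t),len(s))
for p in t: print("top z22.4",ray("top",p,22.4).round(1))
for p in s: print("side z22.4",ray("side",p,22.4).round(1))
if len(t)==len(s):
    for a,b in zip(s,t): P,g=tri(a,b); print("tri",P.round(1),g.round(1))
f=ctrl.grab_frame("side")[:,:,::-1];cv2.imwrite("pics/side4.png",f); f2=ctrl.grab_frame("top")[:,:,::-1];cv2.imwrite("pics/top4.png",f2)
o=np.hstack([cv2.resize(f[215:335,235:395],(533,400),interpolation=cv2.INTER_CUBIC)]); cv2.imwrite("pics/c4.png",o)
E
python3 go.py
```

```text
time_s: 13.38
position: [436.0, -401.2, 196.9]
orientation: [0.003, 0.996, 0.085, 0.002]
contact_force: [0.7, -0.5, -2.0]
width: 0.231
finger_force: 98.0
7 8
top z22.4 [600.7 266.   22.4]
top z22.4 [572.8 266.4  22.4]
top z22.4 [544.6 266.8  22.4]
top z22.4 [516.1 267.1  22.4]
top z22.4 [486.4 267.5  22.4]
top z22.4 [458.  268.   22.4]
top z22.4 [428.4 268.3  22.4]
side z22.4 [599.  272.3  22.4]
side z22.4 [571.6 272.8  22.4]
side z22.4 [543.1 272.9  22.4]
side z22.4 [514.6 273.3  22.4]
side z22.4 [484.9 273.7  22.4]
side z22.4 [456.5 273.9  22.4]
side z22.4 [432.1 278.4  22.4]
side z22.4 [451.4 377.1  22.4]
t 13.47 at [ 434.3 -399.5  193. ] x-axis [0.986 0.169 0.   ] F [ 0.8 -0.4 -1.9] w 20.2 ff 98.0
```

View pics/c4.png

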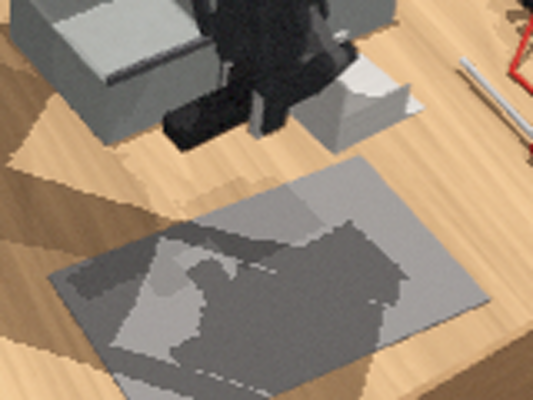

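Scoop is held level in the fingers, mat empty below. Next I'll plan the path to the bin.

```bash
cat > lip.py <<'E'
# usage: lip.py bx,by,bz,pitch ...  lip positions in the bin frame -> rows
import sys,subprocess
from h import *
B=np.array([512.4,188.,0]); RB=R.from_euler("z",89.3,degrees=True); L=np.array([117.5,0,40.6])
out=[]
for a in sys.argv[1:]:
    v=list(map(float,a.split(","))); T=R.from_euler("z",89.3,degrees=True)*R.from_euler("x",180,degrees=True)*R.from_euler("y",v[3],degrees=True)
    t=B+RB.apply(v[:3])-T.apply(L); out.append("%.1f,%.1f,%.1f,89.3,%g"%(*t,v[3]))
o=ctrl.get_obs(); q=o["orientation"]; M=R.from_quat([q[1],q[2],q[3],q[0]]); l=RB.inv().apply(o["position"]+M.apply(L)-B); print("lip now in bin",l.round(1))
subprocess.run(["python3","go.py"]+out)
E
python3 lip.py 30,-71,130,0 30,-71,90,-13; python3 go.py 400,-150,230,50,0
```

```text
t 13.47 at [ 434.3 -399.5  193. ] x-axis [0.986 0.169 0.   ] F [ 0.8 -0.4 -1.9] w 20.2 ff 98.0
582.3,99.6,170.6,89.3,0 xyz [0.921, -1.867, 0.089] rot [0.0, 0.0, -0.663] mm 521
582.5,111.8,156.0,89.3,-13 xyz [0.93, -1.915, 0.147] rot [-0.075, -0.09, -0.66] mm 534
lip now in bin [-567.1  -44.7  152.5]
t 13.47 at [ 434.3 -399.5  193. ] x-axis [0.986 0.169 0.   ] F [ 0.8 -0.4 -1.9] w 20.2 ff 98.0
400,-150,230,50,0 xyz [0.034, -1.007, -0.148] rot [0.0, -0.0, -0.335] mm 255
```

```bash
python3 -m creep '[{"gripper":10,"xyz":[0.05,-0.2,-0.1],"rot":[0,0,0]},{"gripper":10,"xyz":[0.1,-0.4,-0.15],"rot":[0,0,0]},{"gripper":10,"xyz":[0.2,-0.6,-0.15],"rot":[0,0,0]},{"gripper":10,"xyz":[0.25,-0.8,-0.15],"rot":[0,0,0]},{"gripper":10,"xyz":[0.3,-0.95,-0.15],"rot":[0,0,0]},{"gripper":10,"xyz":[0.3,-0.95,-0.15],"rot":[0,0,0]}]'
python3 -m creep '[{"gripper":10,"xyz":[0.1,-0.15,0],"rot":[0,0,-0.08]},{"gripper":10,"xyz":[0.2,-0.3,0],"rot":[0,0,-0.16]},{"gripper":10,"xyz":[0.3,-0.45,0],"rot":[0,0,-0.24]},{"gripper":10,"xyz":[0.4,-0.6,0],"rot":[0,0,-0.32]},{"gripper":10,"xyz":[0.5,-0.75,0],"rot":[0,0,-0.4]},{"gripper":10,"xyz":[0.62,-0.92,0],"rot":[0,0,-0.48]},{"gripper":10,"xyz":[0.62,-0.92,0.1],"rot":[0,0,-0.56]},{"gripper":10,"xyz":[0.62,-0.92,0.2],"rot":[0,0,-0.66]},{"gripper":10,"xyz":[0.62,-0.92,0.2],"rot":[0,0,-0.66]},{"gripper":10,"xyz":[0.62,-0.92,0.2],"rot":[0,0,-0.66]}]'
python3 lip.py 35,-71,90,-13 35,-71,40,-13 35,-71,17,-13
```

```text
time_s: 14.22
position: [467.3, -150.2, 228.9]
orientation: [-0.001, 0.996, 0.087, -0.001]
contact_force: [0.1, -0.2, -1.5]
width: 0.238
finger_force: 98.2
time_s: 15.48
position: [582.1, 99.6, 180.4]
orientation: [-0.0, 0.715, 0.699, -0.0]
contact_force: [0.1, -0.8, -1.1]
width: 0.239
finger_force: 98.3
t 15.47 at [582.1  99.6 180.4] x-axis [ 0.023  1.    -0.   ] F [ 0.1 -0.8 -1.1] w 20.4 ff 98.3
582.5,116.8,156.0,89.3,-13 xyz [0.069, -0.0, 0.098] rot [-0.001, -0.108, -0.005] mm 30
582.5,116.8,106.0,89.3,-13 xyz [0.069, -0.0, 0.298] rot [-0.001, -0.108, -0.005] mm 76
582.5,116.8,83.0,89.3,-13 xyz [0.069, -0.0, 0.39] rot [-0.001, -0.108, -0.005] mm 99
lip now in bin [ 29.9 -72.  139.8]
```

```bash
python3 -m creep '[{"gripper":10,"xyz":[0.069,0,0.098],"rot":[0,-0.06,-0.005]},{"gripper":10,"xyz":[0.069,0,0.098],"rot":[0,-0.108,-0.005]},{"gripper":10,"xyz":[0.069,0,0.2],"rot":[0,-0.108,-0.005]},{"gripper":10,"xyz":[0.069,0,0.298],"rot":[0,-0.108,-0.005]},{"gripper":10,"xyz":[0.069,0,0.34],"rot":[0,-0.108,-0.005]},{"gripper":10,"xyz":[0.069,0,0.37],"rot":[0,-0.108,-0.005]},{"gripper":10,"xyz":[0.069,0,0.39],"rot":[0,-0.108,-0.005]},{"gripper":10,"xyz":[0.069,0,0.39],"rot":[0,-0.108,-0.005]}]'
python3 lip.py 35,-71,15,-13 60,-71,11,-13 70,-71,9.5,-13 76,-71,8.6,-13 
python3 - <<'E'
from h import *
f=ctrl.grab_frame("side")[:,:,::-1];cv2.imwrite("pics/side5.png",f); f2=ctrl.grab_frame("top")[:,:,::-1];cv2.imwrite("pics/top5.png",f2)
cv2.imwrite("pics/c5.png",np.hstack([cv2.resize(f[110:200,175:295],(400,300),interpolation=cv2.INTER_CUBIC),cv2.resize(f2[120:225,125:265],(400,300),interpolation=cv2.INTER_CUBIC)]))
E
```

```text
time_s: 16.48
position: [582.6, 117.4, 83.2]
orientation: [0.079, 0.706, 0.7, -0.08]
contact_force: [0.0, 0.8, -0.6]
width: 0.236
finger_force: 98.6
t 16.48 at [582.6 117.4  83.2] x-axis [ 0.008  0.975 -0.224] F [ 0.   0.8 -0.6] w 20.2 ff 98.6
582.5,116.8,81.0,89.3,-13 xyz [-0.0, -0.0, 0.009] rot [0.0, -0.0, 0.002] mm 2
582.8,141.8,77.0,89.3,-13 xyz [0.101, -0.0, 0.002] rot [0.0, -0.0, 0.002] mm 25
583.0,151.8,75.5,89.3,-13 xyz [0.141, 0.0, -0.001] rot [0.0, -0.0, 0.002] mm 35
583.0,157.8,74.6,89.3,-13 xyz [0.165, 0.0, -0.003] rot [0.0, -0.0, 0.002] mm 41
lip now in bin [ 35.7 -70.6  17.3]
```

View pics/c5.png

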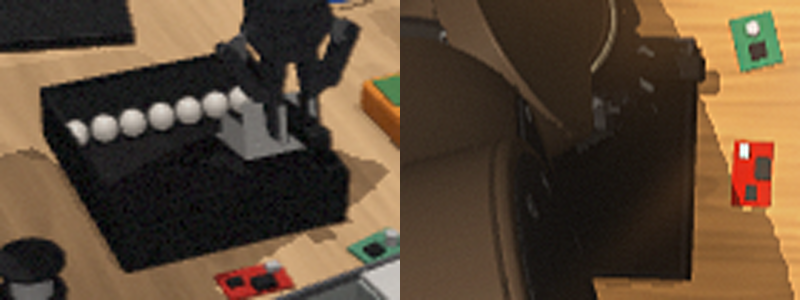

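The pan is inside the bin just behind the rightmost two balls (crop 240,97), clear of the side wall. Sliding under the balls now.

```bash
python3 -m creep '[{"gripper":10,"xyz":[0,0,0.007],"rot":[0,0,0.002]},{"gripper":10,"xyz":[0.05,0,0.005],"rot":[0,0,0.002]},{"gripper":10,"xyz":[0.1,0,0.002],"rot":[0,0,0.002]},{"gripper":10,"xyz":[0.13,0,0],"rot":[0,0,0.002]},{"gripper":10,"xyz":[0.15,0,-0.002],"rot":[0,0,0.002]},{"gripper":10,"xyz":[0.165,0,-0.003],"rot":[0,0,0.002]},{"gripper":10,"xyz":[0.165,0,-0.003],"rot":[0,0,0.002]}]'
python3 lip.py 80,-71,8.6,-13 84,-71,8.6,-13
```

```text
time_s: 17.45
position: [582.8, 158.1, 74.6]
orientation: [0.079, 0.707, 0.698, -0.08]
contact_force: [-0.4, 1.1, 2.6]
width: 0.234
finger_force: 99.2
t 17.45 at [582.8 158.1  74.6] x-axis [ 0.012  0.975 -0.224] F [-0.4  1.1  2.6] w 20.0 ff 99.2
583.1,161.8,74.6,89.3,-13 xyz [0.014, 0.001, -0.003] rot [0.0, -0.001, 0.0] mm 4
583.1,165.8,74.6,89.3,-13 xyz [0.03, 0.001, -0.007] rot [0.0, -0.001, 0.0] mm 8
lip now in bin [ 76.4 -70.8   8.7]
```

```bash
python3 -m creep '[{"gripper":10,"xyz":[0.008,0,-0.002],"rot":[0,0,0]},{"gripper":10,"xyz":[0.014,0,-0.003],"rot":[0,0,0]},{"gripper":10,"xyz":[0.014,0,-0.003],"rot":[0,0,0]}]'
python3 -m creep '[{"gripper":10,"xyz":[0.008,0,-0.002],"rot":[0,0,0]},{"gripper":10,"xyz":[0.014,0,-0.003],"rot":[0,0,0]},{"gripper":10,"xyz":[0.014,0,-0.003],"rot":[0,0,0]}]'
python3 lip.py 80,-71,8.6,-13
python3 - <<'E'
from h import *
f=ctrl.grab_frame("side")[:,:,::-1];cv2.imwrite("pics/side6.png",f)
cv2.imwrite("pics/c6.png",cv2.resize(f[110:200,175:295],(640,480),interpolation=cv2.INTER_CUBIC))
E
```

```text
time_s: 17.82
position: [582.6, 161.4, 74.3]
orientation: [0.079, 0.707, 0.698, -0.08]
contact_force: [-0.0, -1.4, 4.2]
width: 0.237
finger_force: 99.1
time_s: 18.2
position: [582.5, 165.1, 74.1]
orientation: [0.079, 0.707, 0.698, -0.08]
contact_force: [0.0, -0.5, 1.9]
width: 0.236
finger_force: 99.0
t 18.2 at [582.5 165.1  74.1] x-axis [ 0.011  0.974 -0.224] F [ 0.  -0.5  1.9] w 20.1 ff 99.0
583.1,161.8,74.6,89.3,-13 xyz [-0.013, 0.002, 0.001] rot [-0.0, -0.0, 0.0] mm 3
lip now in bin [ 83.3 -70.4   8.1]
```

View pics/c6.png

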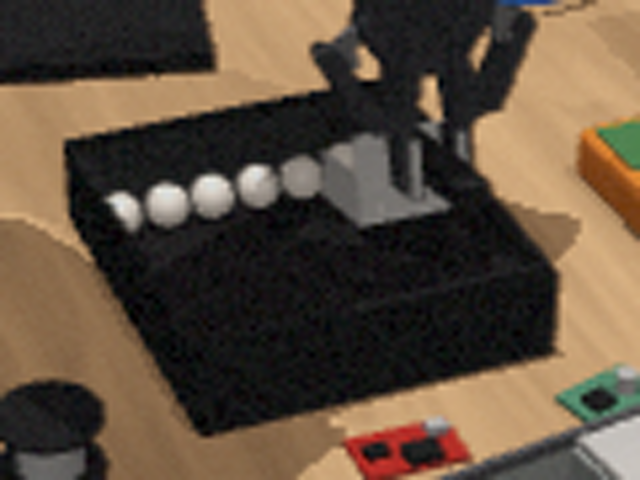

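Five balls remain visible to the left of the pan, so two are in front of or on it. I'll creep forward until the lip touches the ramp.

```bash
python3 -m creep '[{"gripper":10,"xyz":[0.006,0,-0.002],"rot":[0,0,0]},{"gripper":10,"xyz":[0.012,0,-0.003],"rot":[0,0,0]},{"gripper":10,"xyz":[0.012,0,-0.003],"rot":[0,0,0]}]'
python3 -m creep '[{"gripper":10,"xyz":[0.006,0,-0.002],"rot":[0,0,0]},{"gripper":10,"xyz":[0.012,0,-0.003],"rot":[0,0,0]},{"gripper":10,"xyz":[0.012,0,-0.003],"rot":[0,0,0]}]'
python3 lip.py
```

```text
time_s: 18.62
position: [582.6, 166.2, 74.8]
orientation: [0.08, 0.707, 0.698, -0.082]
contact_force: [1.3, -18.1, 12.8]
width: 0.241
finger_force: 99.8
time_s: 19.0
position: [582.6, 167.0, 75.7]
orientation: [0.081, 0.706, 0.698, -0.083]
contact_force: [1.9, -37.5, 24.0]
width: 0.238
finger_force: 100.8
t 19.0 at [582.6 167.   75.7] x-axis [ 0.011  0.973 -0.23 ] F [  1.9 -37.5  24. ] w 20.3 ff 100.8
lip now in bin [ 84.9 -70.2   9.1]
```

```bash
sed -i 's/512.4,188.,0/512.4,192.,0/' lip.py; python3 -m creep '[{"gripper":10,"xyz":[-0.02,0,0.004],"rot":[0,0,0]},{"gripper":10,"xyz":[-0.02,0,0.004],"rot":[0,0,0]}]'
python3 lip.py 81,-71,13,-8 84.5,-71,20,-3 88.5,-71,27,2 92,-71,33.5,7 95.5,-71,40.5,12 99,-71,48,17 99,-71,60,20 90,-71,110,20
```

```text
time_s: 19.25
position: [582.6, 165.6, 74.5]
orientation: [0.079, 0.707, 0.698, -0.081]
contact_force: [0.9, -7.5, 5.4]
width: 0.237
finger_force: 99.2
t 19.25 at [582.6 165.6  74.5] x-axis [ 0.012  0.974 -0.224] F [ 0.9 -7.5  5.4] w 20.3 ff 99.2
583.0,161.4,69.6,89.3,-8 xyz [-0.012, 0.002, 0.023] rot [-0.0, 0.041, -0.0] mm 6
583.0,160.4,66.7,89.3,-3 xyz [-0.013, 0.002, 0.035] rot [-0.0, 0.083, -0.0] mm 9
583.0,160.8,63.5,89.3,2 xyz [-0.009, 0.002, 0.047] rot [-0.0, 0.125, -0.0] mm 12
583.0,161.6,59.5,89.3,7 xyz [-0.002, 0.002, 0.062] rot [-0.0, 0.166, -0.0] mm 15
583.1,163.3,55.8,89.3,12 xyz [0.008, 0.002, 0.075] rot [-0.0, 0.208, -0.0] mm 19
583.1,165.9,52.5,89.3,17 xyz [0.021, 0.002, 0.085] rot [-0.0, 0.25, -0.0] mm 22
583.1,165.8,58.0,89.3,20 xyz [0.016, 0.002, 0.064] rot [-0.0, 0.275, -0.0] mm 16
583.0,156.8,108.0,89.3,20 xyz [-0.064, 0.002, -0.123] rot [-0.0, 0.275, -0.0] mm 35
lip now in bin [ 79.8 -70.5   8.5]
```

```bash
python3 lip.py 97,-71,44,12 101,-71,54,14 101,-71,66,16 98,-71,85,20 92,-71,130,20
```

```text
t 19.25 at [582.6 165.6  74.5] x-axis [ 0.012  0.974 -0.224] F [ 0.9 -7.5  5.4] w 20.3 ff 99.2
583.1,164.8,59.3,89.3,12 xyz [0.011, 0.002, 0.06] rot [-0.0, 0.208, -0.0] mm 15
583.1,168.3,65.0,89.3,14 xyz [0.019, 0.002, 0.034] rot [-0.0, 0.225, -0.0] mm 10
583.1,168.0,72.6,89.3,16 xyz [0.011, 0.002, 0.005] rot [-0.0, 0.241, -0.0] mm 3
583.1,164.8,83.0,89.3,20 xyz [-0.011, 0.002, -0.033] rot [-0.0, 0.275, -0.0] mm 9
583.0,158.8,128.0,89.3,20 xyz [-0.075, 0.002, -0.203] rot [-0.0, 0.275, -0.0] mm 54
lip now in bin [ 79.8 -70.5   8.5]
```

```bash
python3 -m creep '[{"gripper":10,"xyz":[-0.012,0.002,0.023],"rot":[0,0.041,0]},{"gripper":10,"xyz":[-0.013,0.002,0.035],"rot":[0,0.083,0]},{"gripper":10,"xyz":[-0.009,0.002,0.047],"rot":[0,0.125,0]},{"gripper":10,"xyz":[-0.002,0.002,0.06],"rot":[0,0.166,0]},{"gripper":10,"xyz":[0.011,0.002,0.06],"rot":[0,0.208,0]},{"gripper":10,"xyz":[0.019,0.002,0.034],"rot":[0,0.225,0]},{"gripper":10,"xyz":[0.011,0.002,0.005],"rot":[0,0.241,0]},{"gripper":10,"xyz":[-0.011,0.002,-0.033],"rot":[0,0.275,0]},{"gripper":10,"xyz":[-0.04,0.002,-0.12],"rot":[0,0.275,0]},{"gripper":10,"xyz":[-0.075,0.002,-0.203],"rot":[0,0.275,0]},{"gripper":10,"xyz":[-0.075,0.002,-0.203],"rot":[0,0.275,0]}]'
python3 lip.py
python3 - <<'E'
from h import *
f=ctrl.grab_frame("side")[:,:,::-1];cv2.imwrite("pics/side7.png",f);f2=ctrl.grab_frame("top")[:,:,::-1]
cv2.imwrite("pics/c7.png",np.hstack([cv2.resize(f[80:200,155:315],(400,300),interpolation=cv2.INTER_CUBIC),cv2.resize(f2[120:225,125:265],(400,300),interpolation=cv2.INTER_CUBIC)]))
print([(round(d["p"],2),d["at"]) for d in ctrl.find_in("ball0","side")])
E
```

```text
time_s: 20.62
position: [584.0, 159.3, 129.1]
orientation: [-0.122, 0.7, 0.692, 0.125]
contact_force: [0.5, -0.2, -1.4]
width: 0.236
finger_force: 98.3
t 20.62 at [584.  159.3 129.1] x-axis [0.011 0.939 0.343] F [ 0.5 -0.2 -1.4] w 20.2 ff 98.3
lip now in bin [ 92.5 -71.9 131.3]
[(0.75, [318.5, 196.2]), (0.48, [208.2, 150.1]), (0.41, [212.5, 144.3])]
```

View pics/c7.png

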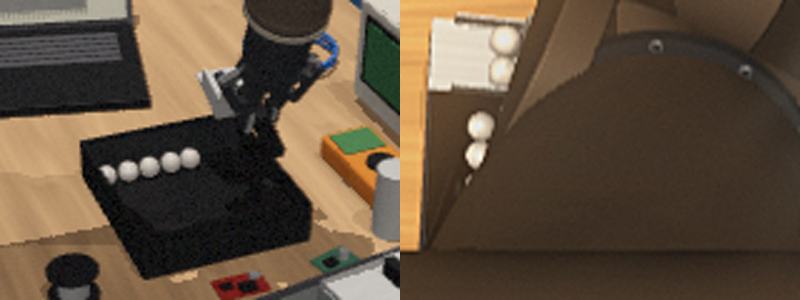

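Two balls sit against the back wall of the pan (crop 505,40 and 505,70) and five remain in the bin. Now to carry them to the case.

```bash
sed -e 's/^B=.*/L=np.array([117.5,0,40.6]); B=np.zeros(3); RB=R.identity()/' -e 's/in bin/in world/' lip.py > lipw.py
python3 lipw.py 520,65,155,20 492,-125,150,20
```

```text
t 20.77 at [582.6 159.5 127.2] x-axis [0.011 0.939 0.343] F [-0.8  0.  -0.9] w 20.3 ff 98.4
518.5,-59.3,153.0,89.3,20 xyz [-0.79, -0.246, -0.397] rot [-0.001, -0.0, 0.0] mm 229
490.5,-249.3,148.0,89.3,20 xyz [-1.512, -0.349, -0.639] rot [-0.001, -0.0, 0.0] mm 420
lip now in world [584.  283.7 129.3]
```

```bash
python3 -m creep '[{"gripper":10,"xyz":[-0.03,-0.01,-0.06],"rot":[0,0,0]},{"gripper":10,"xyz":[-0.1,-0.03,-0.12],"rot":[0,0,0]},{"gripper":10,"xyz":[-0.2,-0.06,-0.16],"rot":[0,0,0]},{"gripper":10,"xyz":[-0.32,-0.1,-0.21],"rot":[0,0,0]},{"gripper":10,"xyz":[-0.44,-0.14,-0.26],"rot":[0,0,0]},{"gripper":10,"xyz":[-0.56,-0.18,-0.31],"rot":[0,0,0]},{"gripper":10,"xyz":[-0.68,-0.22,-0.35],"rot":[0,0,0]},{"gripper":10,"xyz":[-0.79,-0.246,-0.397],"rot":[0,0,0]}]'
python3 -m creep '[{"gripper":10,"xyz":[-0.12,-0.02,-0.04],"rot":[0,0,0]},{"gripper":10,"xyz":[-0.24,-0.04,-0.08],"rot":[0,0,0]},{"gripper":10,"xyz":[-0.36,-0.06,-0.13],"rot":[0,0,0]},{"gripper":10,"xyz":[-0.48,-0.08,-0.17],"rot":[0,0,0]},{"gripper":10,"xyz":[-0.58,-0.1,-0.2],"rot":[0,0,0]},{"gripper":10,"xyz":[-0.66,-0.1,-0.22],"rot":[0,0,0]},{"gripper":10,"xyz":[-0.7,-0.1,-0.235],"rot":[0,0,0]},{"gripper":10,"xyz":[-0.72,-0.1,-0.24],"rot":[0,0,0]},{"gripper":10,"xyz":[-0.72,-0.1,-0.24],"rot":[0,0,0]}]'
python3 lipw.py 492,-125,110,8 492,-122,75,-5 492,-122,50,-15 492,-122,35,-25 492,-122,30,-35 492,-122,30,-42
```

```text
time_s: 21.78
position: [518.0, -61.2, 153.8]
orientation: [-0.123, 0.701, 0.692, 0.124]
contact_force: [-0.4, 0.2, -2.9]
width: 0.237
finger_force: 98.4
time_s: 22.9
position: [491.7, -248.7, 148.3]
orientation: [-0.123, 0.7, 0.692, 0.124]
contact_force: [-0.3, -0.2, 0.3]
width: 0.238
finger_force: 98.4
t 22.9 at [ 491.7 -248.7  148.3] x-axis [0.011 0.939 0.343] F [-0.3 -0.2  0.3] w 20.4 ff 98.4
490.5,-247.0,133.9,89.3,8 xyz [-0.013, -0.005, 0.057] rot [-0.0, -0.1, 0.0] mm 15
490.6,-235.5,125.7,89.3,-5 xyz [0.019, -0.005, 0.103] rot [-0.0, -0.209, 0.0] mm 26
490.7,-225.0,119.6,89.3,-15 xyz [0.05, -0.005, 0.14] rot [-0.0, -0.292, 0.0] mm 37
490.9,-211.3,121.5,89.3,-25 xyz [0.104, -0.005, 0.152] rot [-0.0, -0.375, 0.0] mm 46
491.1,-195.0,130.7,89.3,-35 xyz [0.178, -0.005, 0.14] rot [-0.0, -0.459, 0.0] mm 57
491.3,-182.1,138.8,89.3,-42 xyz [0.237, -0.005, 0.127] rot [-0.0, -0.517, 0.0] mm 67
lip now in world [ 493.2 -124.5  150.5]
```

```bash
python3 -m creep '[{"gripper":10,"xyz":[-0.013,-0.005,0.057],"rot":[0,-0.1,0]},{"gripper":10,"xyz":[0.02,-0.005,0.103],"rot":[0,-0.18,0]},{"gripper":10,"xyz":[0.05,-0.005,0.14],"rot":[0,-0.26,0]},{"gripper":10,"xyz":[0.075,-0.005,0.148],"rot":[0,-0.33,0]},{"gripper":10,"xyz":[0.104,-0.005,0.152],"rot":[0,-0.375,0]},{"gripper":10,"xyz":[0.178,-0.005,0.14],"rot":[0,-0.459,0]},{"gripper":10,"xyz":[0.237,-0.005,0.127],"rot":[0,-0.517,0]},{"gripper":10,"xyz":[0.237,-0.005,0.127],"rot":[0,-0.517,0]},{"gripper":10,"xyz":[0.237,-0.005,0.127],"rot":[0,-0.517,0]},{"gripper":10,"xyz":[0.237,-0.005,0.127],"rot":[0,-0.517,0]}]'
python3 - <<'E'
from h import *
f=ctrl.grab_frame("side")[:,:,::-1];cv2.imwrite("pics/side8.png",f);f2=ctrl.grab_frame("top")[:,:,::-1];cv2.imwrite("pics/top8.png",f2)
cv2.imwrite("pics/c8.png",np.hstack([cv2.resize(f[120:264,203:395],(400,300),interpolation=cv2.INTER_CUBIC),cv2.resize(f2[80:224,240:432],(400,300),interpolation=cv2.INTER_CUBIC)]))
E
python3 lipw.py 515,-122,150,0
```

```text
time_s: 24.15
position: [491.1, -182.5, 138.9]
orientation: [0.251, 0.664, 0.656, -0.255]
contact_force: [-0.5, 0.1, -2.0]
width: 0.238
finger_force: 98.5
t 24.25 at [ 491.1 -183.1  139.2] x-axis [ 0.01   0.744 -0.668] F [-0.7 -0.3 -0.6] w 20.4 ff 98.5
513.6,-239.5,190.6,89.3,0 xyz [-0.304, 0.093, -0.003] rot [-0.0, 0.349, -0.001] mm 80
lip now in world [ 491.9 -122.9   30.4]
```

View pics/c8.png

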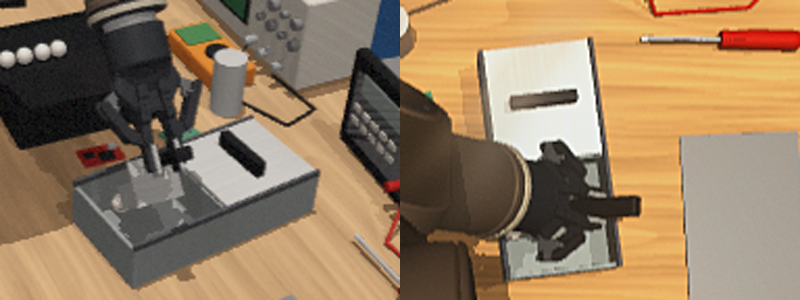

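One dumped ball shows in the compartment (crop 118,200), and the pan is pointed in. Going back for the next pair and reading the remaining ball positions.

```bash
cat > balls.py <<'E'
from h import *
import sys
f=ctrl.grab_frame("side")[:,:,::-1]; cv2.imwrite("pics/sb.png",f); x0,y0,x1,y1=188,132,262,160
g=cv2.resize(f[y0:y1,x0:x1],None,fx=4,fy=4,interpolation=cv2.INTER_CUBIC); m=cv2.erode((g.min(2)>95).astype(np.uint8),np.ones((7,7))); n,l,s,c=cv2.connectedComponentsWithStats(m)
for k in range(1,n):
    if s[k,4]>60: print(s[k,4],ray("side",(c[k]+.5)/4-.5+[x0,y0],26)[:2].round(1))
E
python3 -m creep '[{"gripper":10,"xyz":[-0.07,0,-0.08],"rot":[0,0,0]},{"gripper":10,"xyz":[-0.134,0,-0.149],"rot":[0,0.08,0]},{"gripper":10,"xyz":[-0.2,0.04,-0.1],"rot":[0,0.16,0]},{"gripper":10,"xyz":[-0.304,0.093,-0.003],"rot":[0,0.24,0]},{"gripper":10,"xyz":[-0.304,0.093,-0.003],"rot":[0,0.349,0]},{"gripper":10,"xyz":[-0.304,0.093,-0.003],"rot":[0,0.349,0]},{"gripper":10,"xyz":[-0.304,0.093,-0.003],"rot":[0,0.349,0]}]'
python3 balls.py
python3 lip.py 0,-17,140,0 35,-17,90,-13 35,-17,40,-13 35,-17,17.5,-13
```

```text
time_s: 25.12
position: [513.7, -242.2, 191.1]
orientation: [0.001, 0.713, 0.701, 0.0]
contact_force: [0.2, -0.5, -1.8]
width: 0.235
finger_force: 98.4
382 [445.7 371.7]
226 [650.6 283.1]
952 [525.3 267.3]
469 [482.6 267.3]
474 [454.7 268.1]
194 [430.3 272. ]
177 [386.4 235.5]
t 25.18 at [ 513.2 -241.3  190.7] x-axis [ 0.017  1.    -0.003] F [-0.7 -1.7 -1.9] w 20.2 ff 98.4
528.0,74.3,180.6,89.3,0 xyz [1.264, 0.038, 0.037] rot [0.0, 0.001, -0.002] mm 316
528.5,121.4,156.0,89.3,-13 xyz [1.452, 0.036, 0.135] rot [0.0, -0.107, -0.002] mm 365
528.5,121.4,106.0,89.3,-13 xyz [1.453, 0.036, 0.335] rot [0.0, -0.107, -0.002] mm 373
528.5,121.4,83.5,89.3,-13 xyz [1.453, 0.036, 0.425] rot [0.0, -0.107, -0.002] mm 379
lip now in bin [-315.9   -6.7  149.7]
```

```bash
python3 -m creep '[{"gripper":10,"xyz":[0.15,0.02,0],"rot":[0,0,0]},{"gripper":10,"xyz":[0.35,0.02,0],"rot":[0,0,0]},{"gripper":10,"xyz":[0.55,0.03,0],"rot":[0,0,0]},{"gripper":10,"xyz":[0.75,0.036,0],"rot":[0,0,0]},{"gripper":10,"xyz":[0.95,0.036,0],"rot":[0,0,0]},{"gripper":10,"xyz":[0.95,0.036,0],"rot":[0,0,-0.002]}]'
python3 -m creep '[{"gripper":10,"xyz":[0.2,0,0],"rot":[0,0,0]},{"gripper":10,"xyz":[0.4,0,0],"rot":[0,-0.04,0]},{"gripper":10,"xyz":[0.5,0,0.08],"rot":[0,-0.107,0]},{"gripper":10,"xyz":[0.503,0,0.2],"rot":[0,-0.107,0]},{"gripper":10,"xyz":[0.503,0,0.3],"rot":[0,-0.107,0]},{"gripper":10,"xyz":[0.503,0,0.36],"rot":[0,-0.107,0]},{"gripper":10,"xyz":[0.503,0,0.41],"rot":[0,-0.107,0]},{"gripper":10,"xyz":[0.503,0,0.41],"rot":[0,-0.107,0]}]'
python3 lip.py 35,-17,16.5,-13 55,-17,12.9,-13 70,-17,10.2,-13 76,-17,9,-13 79.5,-17,8.6,-13
```

```text
time_s: 25.92
position: [524.4, 2.0, 189.6]
orientation: [0.001, 0.708, 0.706, -0.002]
contact_force: [-0.0, -0.4, -0.6]
width: 0.237
finger_force: 98.4
time_s: 26.92
position: [526.4, 123.8, 86.6]
orientation: [0.079, 0.705, 0.7, -0.081]
contact_force: [0.7, -0.8, -1.2]
width: 0.237
finger_force: 98.3
t 26.93 at [526.4 123.8  86.6] x-axis [ 0.008  0.974 -0.225] F [ 0.7 -0.8 -1.2] w 20.2 ff 98.3
528.5,121.4,82.5,89.3,-13 xyz [-0.005, 0.009, 0.018] rot [0.0, -0.0, 0.002] mm 5
528.8,141.4,78.9,89.3,-13 xyz [0.076, 0.009, 0.014] rot [0.0, -0.0, 0.002] mm 19
529.0,156.4,76.2,89.3,-13 xyz [0.137, 0.01, 0.011] rot [0.0, -0.0, 0.002] mm 34
529.0,162.4,75.0,89.3,-13 xyz [0.161, 0.009, 0.011] rot [0.0, -0.0, 0.002] mm 40
529.1,165.9,74.6,89.3,-13 xyz [0.175, 0.01, 0.009] rot [0.0, -0.0, 0.002] mm 44
lip now in bin [ 37.3 -14.3  20.6]
```

```bash
python3 -m creep '[{"gripper":10,"xyz":[0,0.009,0.018],"rot":[0,0,0.002]},{"gripper":10,"xyz":[0.04,0.009,0.016],"rot":[0,0,0.002]},{"gripper":10,"xyz":[0.076,0.009,0.014],"rot":[0,0,0.002]},{"gripper":10,"xyz":[0.11,0.01,0.012],"rot":[0,0,0.002]},{"gripper":10,"xyz":[0.137,0.01,0.011],"rot":[0,0,0.002]},{"gripper":10,"xyz":[0.152,0.01,0.011],"rot":[0,0,0.002]},{"gripper":10,"xyz":[0.166,0.01,0.011],"rot":[0,0,0.002]},{"gripper":10,"xyz":[0.178,0.01,0.01],"rot":[0,0,0.002]},{"gripper":10,"xyz":[0.178,0.01,0.01],"rot":[0,0,0.002]}]'
python3 lip.py 81,-17,13,-8 84.5,-17,20,-3 88.5,-17,27,2 92,-17,33.5,7 97,-17,44,12 101,-17,54,14 101,-17,66,16 98,-17,85,20 92,-17,130,20
```

```text
time_s: 28.05
position: [529.5, 166.6, 74.7]
orientation: [0.08, 0.707, 0.698, -0.08]
contact_force: [0.2, -4.8, 3.1]
width: 0.239
finger_force: 98.9
t 28.05 at [529.5 166.6  74.7] x-axis [ 0.012  0.974 -0.225] F [ 0.2 -4.8  3.1] w 20.4 ff 98.9
529.0,162.1,69.6,89.3,-8 xyz [-0.013, -0.002, 0.024] rot [0.0, 0.042, 0.0] mm 7
529.0,161.1,66.7,89.3,-3 xyz [-0.014, -0.002, 0.036] rot [0.0, 0.083, 0.0] mm 10
529.0,161.4,63.5,89.3,2 xyz [-0.01, -0.002, 0.049] rot [0.0, 0.125, 0.0] mm 12
529.0,162.2,59.5,89.3,7 xyz [-0.003, -0.002, 0.063] rot [0.0, 0.167, 0.0] mm 16
529.1,165.4,59.3,89.3,12 xyz [0.009, -0.002, 0.061] rot [0.0, 0.208, 0.0] mm 16
529.1,169.0,65.0,89.3,14 xyz [0.018, -0.002, 0.036] rot [0.0, 0.225, 0.0] mm 10
529.1,168.7,72.6,89.3,16 xyz [0.01, -0.002, 0.006] rot [0.0, 0.242, 0.0] mm 3
529.1,165.5,83.0,89.3,20 xyz [-0.012, -0.001, -0.031] rot [0.0, 0.275, 0.0] mm 8
529.0,159.5,128.0,89.3,20 xyz [-0.076, -0.001, -0.201] rot [0.0, 0.275, 0.0] mm 54
lip now in bin [ 80.2 -17.4   8.8]
```

```bash
python3 -m creep '[{"gripper":10,"xyz":[-0.012,0,0.023],"rot":[0,0.041,0]},{"gripper":10,"xyz":[-0.013,0,0.035],"rot":[0,0.083,0]},{"gripper":10,"xyz":[-0.009,0,0.047],"rot":[0,0.125,0]},{"gripper":10,"xyz":[-0.002,0,0.06],"rot":[0,0.166,0]},{"gripper":10,"xyz":[0.01,0,0.06],"rot":[0,0.208,0]},{"gripper":10,"xyz":[0.018,0,0.035],"rot":[0,0.225,0]},{"gripper":10,"xyz":[0.01,0,0.005],"rot":[0,0.241,0]},{"gripper":10,"xyz":[-0.011,0,-0.033],"rot":[0,0.275,0]},{"gripper":10,"xyz":[-0.04,0,-0.12],"rot":[0,0.275,0]},{"gripper":10,"xyz":[-0.075,0,-0.203],"rot":[0,0.275,0]},{"gripper":10,"xyz":[-0.075,0,-0.203],"rot":[0,0.275,0]}]'
python3 balls.py
python3 - <<'E'
from h import *
f=cv2.imread("pics/sb.png"); f2=ctrl.grab_frame("top")[:,:,::-1]
cv2.imwrite("pics/c9.png",np.hstack([cv2.resize(f[80:200,155:315],(400,300),interpolation=cv2.INTER_CUBIC),cv2.resize(f2[120:225,125:265],(400,300),interpolation=cv2.INTER_CUBIC)]))
E
python3 lipw.py 500,65,155,20 492,-125,150,20
```

```text
time_s: 29.42
position: [530.3, 159.8, 129.4]
orientation: [-0.121, 0.7, 0.692, 0.125]
contact_force: [0.6, 0.2, -1.0]
width: 0.236
finger_force: 98.5
351 [445.  372.2]
216 [650.8 283.4]
426 [482.5 267.4]
433 [454.5 268. ]
159 [430.4 272.1]
158 [386.1 235.1]
t 29.52 at [529.2 160.  127.9] x-axis [0.011 0.939 0.343] F [ 0.4 -0.2 -1.7] w 20.1 ff 98.5
498.5,-59.3,153.0,89.3,20 xyz [-0.791, -0.112, -0.395] rot [0.0, -0.0, 0.0] mm 223
490.5,-249.3,148.0,89.3,20 xyz [-1.512, -0.135, -0.637] rot [0.0, -0.0, 0.0] mm 412
lip now in world [530.7 284.3 130. ]
```

View pics/c9.png

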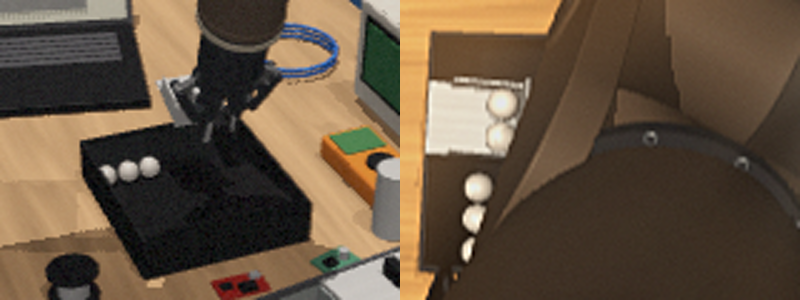

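Two more balls are in the pan and three remain in the bin. Same carry and dump as before.

```bash
python3 -m creep '[{"gripper":10,"xyz":[-0.03,-0.01,-0.06],"rot":[0,0,0]},{"gripper":10,"xyz":[-0.1,-0.02,-0.12],"rot":[0,0,0]},{"gripper":10,"xyz":[-0.2,-0.03,-0.16],"rot":[0,0,0]},{"gripper":10,"xyz":[-0.32,-0.05,-0.21],"rot":[0,0,0]},{"gripper":10,"xyz":[-0.44,-0.07,-0.26],"rot":[0,0,0]},{"gripper":10,"xyz":[-0.56,-0.08,-0.31],"rot":[0,0,0]},{"gripper":10,"xyz":[-0.68,-0.1,-0.35],"rot":[0,0,0]},{"gripper":10,"xyz":[-0.79,-0.112,-0.397],"rot":[0,0,0]}]'
python3 -m creep '[{"gripper":10,"xyz":[-0.12,-0.01,-0.04],"rot":[0,0,0]},{"gripper":10,"xyz":[-0.24,-0.02,-0.08],"rot":[0,0,0]},{"gripper":10,"xyz":[-0.36,-0.02,-0.13],"rot":[0,0,0]},{"gripper":10,"xyz":[-0.48,-0.02,-0.17],"rot":[0,0,0]},{"gripper":10,"xyz":[-0.58,-0.02,-0.2],"rot":[0,0,0]},{"gripper":10,"xyz":[-0.66,-0.02,-0.22],"rot":[0,0,0]},{"gripper":10,"xyz":[-0.7,-0.02,-0.235],"rot":[0,0,0]},{"gripper":10,"xyz":[-0.72,-0.02,-0.24],"rot":[0,0,0]},{"gripper":10,"xyz":[-0.72,-0.02,-0.24],"rot":[0,0,0]}]'
python3 lipw.py 492,-125,110,8
```

```text
time_s: 30.52
position: [497.8, -60.6, 153.7]
orientation: [-0.122, 0.701, 0.692, 0.124]
contact_force: [-0.9, -0.0, -1.7]
width: 0.242
finger_force: 98.3
time_s: 31.65
position: [491.4, -248.4, 148.4]
orientation: [-0.122, 0.7, 0.692, 0.124]
contact_force: [0.1, -0.8, -1.4]
width: 0.236
finger_force: 98.4
t 31.65 at [ 491.4 -248.4  148.4] x-axis [0.011 0.939 0.343] F [ 0.1 -0.8 -1.4] w 20.1 ff 98.4
490.5,-247.0,133.9,89.3,8 xyz [-0.015, -0.004, 0.056] rot [0.0, -0.1, 0.0] mm 15
lip now in world [ 492.9 -124.1  150.6]
```

```bash
python3 -m creep '[{"gripper":10,"xyz":[-0.013,-0.005,0.057],"rot":[0,-0.1,0]},{"gripper":10,"xyz":[0.02,-0.005,0.1],"rot":[0,-0.18,0]},{"gripper":10,"xyz":[0.06,-0.005,0.11],"rot":[0,-0.26,0]},{"gripper":10,"xyz":[0.09,-0.005,0.105],"rot":[0,-0.33,0]},{"gripper":10,"xyz":[0.123,-0.005,0.1],"rot":[0,-0.375,0]},{"gripper":10,"xyz":[0.197,-0.005,0.087],"rot":[0,-0.459,0]},{"gripper":10,"xyz":[0.256,-0.005,0.074],"rot":[0,-0.517,0]},{"gripper":10,"xyz":[0.256,-0.005,0.074],"rot":[0,-0.517,0]},{"gripper":10,"xyz":[0.256,-0.005,0.074],"rot":[0,-0.517,0]},{"gripper":10,"xyz":[0.256,-0.005,0.074],"rot":[0,-0.517,0]}]'
python3 -m creep '[{"gripper":10,"xyz":[-0.07,0,-0.08],"rot":[0,0,0]},{"gripper":10,"xyz":[-0.134,0,-0.149],"rot":[0,0.08,0]},{"gripper":10,"xyz":[-0.2,0,-0.1],"rot":[0,0.16,0]},{"gripper":10,"xyz":[-0.304,0,-0.003],"rot":[0,0.24,0]},{"gripper":10,"xyz":[-0.304,0,-0.003],"rot":[0,0.349,0]},{"gripper":10,"xyz":[-0.304,0,-0.003],"rot":[0,0.349,0]},{"gripper":10,"xyz":[-0.304,0,-0.003],"rot":[0,0.349,0]}]'
python3 balls.py
python3 lip.py 0,43,140,0 35,43,17.5,-13
```

```text
time_s: 32.9
position: [490.9, -182.3, 153.1]
orientation: [0.252, 0.664, 0.656, -0.254]
contact_force: [-0.1, 0.3, -1.5]
width: 0.239
finger_force: 98.5
time_s: 33.78
position: [490.0, -241.8, 205.3]
orientation: [0.002, 0.713, 0.701, 0.001]
contact_force: [0.1, -0.3, -2.0]
width: 0.238
finger_force: 98.4
379 [445.8 371.8]
232 [650.4 283. ]
471 [482.6 267.4]
483 [454.6 267.9]
197 [430.4 271.9]
176 [386.4 235.6]
t 33.83 at [ 489.4 -240.8  204.8] x-axis [ 0.018  1.    -0.004] F [-0.5 -0.4 -2.2] w 20.2 ff 98.4
468.0,75.0,180.6,89.3,0 xyz [1.262, -0.108, 0.092] rot [0.001, 0.002, -0.003] mm 317
468.5,122.2,83.5,89.3,-13 xyz [1.452, -0.11, 0.48] rot [0.0, -0.107, -0.003] mm 383
lip now in bin [-315.7   17.   163.8]
```

```bash
python3 -m creep '[{"gripper":10,"xyz":[0.15,-0.05,0],"rot":[0,0,0]},{"gripper":10,"xyz":[0.35,-0.106,0.02],"rot":[0,0,0]},{"gripper":10,"xyz":[0.55,-0.106,0.04],"rot":[0,0,0]},{"gripper":10,"xyz":[0.75,-0.106,0.055],"rot":[0,0,0]},{"gripper":10,"xyz":[0.95,-0.106,0.055],"rot":[0,0,0]},{"gripper":10,"xyz":[0.95,-0.106,0.055],"rot":[0,0,-0.003]}]'
python3 -m creep '[{"gripper":10,"xyz":[0.2,0,0],"rot":[0,0,0]},{"gripper":10,"xyz":[0.4,0,0],"rot":[0,-0.04,0]},{"gripper":10,"xyz":[0.49,0,0.08],"rot":[0,-0.107,0]},{"gripper":10,"xyz":[0.495,0,0.2],"rot":[0,-0.107,0]},{"gripper":10,"xyz":[0.495,0,0.3],"rot":[0,-0.107,0]},{"gripper":10,"xyz":[0.495,0,0.36],"rot":[0,-0.107,0]},{"gripper":10,"xyz":[0.495,0,0.41],"rot":[0,-0.107,0]},{"gripper":10,"xyz":[0.495,0,0.41],"rot":[0,-0.107,0]}]'
python3 lip.py 35,42,16.5,-13 55,42,12.9,-13 70,42,10.2,-13 76,42,9,-13 80,42,8.6,-13
```

```text
time_s: 34.58
position: [465.4, 2.6, 190.0]
orientation: [0.002, 0.707, 0.707, -0.002]
contact_force: [-1.3, -0.3, -0.7]
width: 0.237
finger_force: 98.4
time_s: 35.58
position: [467.2, 122.6, 87.1]
orientation: [0.08, 0.705, 0.7, -0.08]
contact_force: [0.2, -1.3, -1.8]
width: 0.239
finger_force: 98.3
t 35.58 at [467.2 122.6  87.1] x-axis [ 0.006  0.974 -0.225] F [ 0.2 -1.3 -1.8] w 20.4 ff 98.3
469.5,122.2,82.5,89.3,-13 xyz [0.002, 0.009, 0.018] rot [0.001, -0.0, 0.003] mm 5
469.8,142.2,78.9,89.3,-13 xyz [0.084, 0.01, 0.014] rot [0.001, -0.0, 0.003] mm 21
470.0,157.2,76.2,89.3,-13 xyz [0.145, 0.01, 0.011] rot [0.001, -0.0, 0.003] mm 36
470.0,163.2,75.0,89.3,-13 xyz [0.169, 0.01, 0.011] rot [0.001, -0.0, 0.003] mm 42
470.1,167.2,74.6,89.3,-13 xyz [0.185, 0.01, 0.009] rot [0.001, -0.0, 0.003] mm 46
lip now in bin [35.5 44.9 21.1]
```

```bash
python3 -m creep '[{"gripper":10,"xyz":[0.002,0.009,0.018],"rot":[0,0,0.003]},{"gripper":10,"xyz":[0.045,0.009,0.016],"rot":[0,0,0.003]},{"gripper":10,"xyz":[0.084,0.01,0.014],"rot":[0,0,0.003]},{"gripper":10,"xyz":[0.118,0.01,0.012],"rot":[0,0,0.003]},{"gripper":10,"xyz":[0.145,0.01,0.011],"rot":[0,0,0.003]},{"gripper":10,"xyz":[0.16,0.01,0.011],"rot":[0,0,0.003]},{"gripper":10,"xyz":[0.173,0.01,0.011],"rot":[0,0,0.003]},{"gripper":10,"xyz":[0.185,0.01,0.01],"rot":[0,0,0.003]},{"gripper":10,"xyz":[0.185,0.01,0.01],"rot":[0,0,0.003]}]'
python3 lip.py 81,42,13,-8 92,42,33.5,7
```

```text
time_s: 36.7
position: [470.1, 167.3, 74.7]
orientation: [0.08, 0.707, 0.698, -0.08]
contact_force: [0.8, -3.4, 2.4]
width: 0.237
finger_force: 98.8
t 36.7 at [470.1 167.3  74.7] x-axis [ 0.012  0.974 -0.225] F [ 0.8 -3.4  2.4] w 20.3 ff 98.8
470.0,162.8,69.6,89.3,-8 xyz [-0.013, -0.0, 0.024] rot [0.001, 0.042, 0.0] mm 7
470.0,162.9,59.5,89.3,7 xyz [-0.004, -0.0, 0.063] rot [0.001, 0.167, 0.0] mm 16
lip now in bin [80.2 41.9  8.7]
```

```bash
python3 -m creep '[{"gripper":10,"xyz":[-0.012,0,0.023],"rot":[0,0.041,0]},{"gripper":10,"xyz":[-0.013,0,0.035],"rot":[0,0.083,0]},{"gripper":10,"xyz":[-0.009,0,0.047],"rot":[0,0.125,0]},{"gripper":10,"xyz":[-0.002,0,0.06],"rot":[0,0.166,0]},{"gripper":10,"xyz":[0.01,0,0.06],"rot":[0,0.208,0]},{"gripper":10,"xyz":[0.018,0,0.035],"rot":[0,0.225,0]},{"gripper":10,"xyz":[0.01,0,0.005],"rot":[0,0.241,0]},{"gripper":10,"xyz":[-0.011,0,-0.033],"rot":[0,0.275,0]},{"gripper":10,"xyz":[-0.04,0,-0.12],"rot":[0,0.275,0]},{"gripper":10,"xyz":[-0.075,0,-0.203],"rot":[0,0.275,0]},{"gripper":10,"xyz":[-0.075,0,-0.203],"rot":[0,0.275,0]}]'
python3 balls.py
python3 - <<'E'
from h import *
ctrl.grab_frame("top"); print([(round(d["p"],2),d["at"]) for d in ctrl.find_in("ball0","top")])
E
python3 lipw.py 485,65,155,20 492,-125,150,20
```

```text
time_s: 38.08
position: [470.9, 160.4, 129.4]
orientation: [-0.121, 0.7, 0.692, 0.125]
contact_force: [-0.8, 0.2, -2.7]
width: 0.236
finger_force: 98.5
349 [444.8 372.3]
220 [650.7 283.3]
158 [430.4 272.6]
155 [386.  235.1]
[(0.66, [160.5, 179.8]), (0.61, [160.8, 191.2]), (0.54, [293.4, 187.5]), (0.48, [298.6, 204.8]), (0.41, [295.0, 178.6])]
t 38.23 at [469.7 160.7 127.7] x-axis [0.01  0.939 0.343] F [ 0.2  0.3 -1.5] w 20.3 ff 98.5
483.5,-59.3,153.0,89.3,20 xyz [-0.792, 0.066, -0.396] rot [0.001, -0.0, 0.001] mm 222
490.5,-249.3,148.0,89.3,20 xyz [-1.512, 0.103, -0.638] rot [0.001, -0.0, 0.001] mm 411
lip now in world [471.1 285.  129.8]
```

```bash
python3 -m creep '[{"gripper":10,"xyz":[-0.03,0.01,-0.06],"rot":[0,0,0]},{"gripper":10,"xyz":[-0.1,0.01,-0.12],"rot":[0,0,0]},{"gripper":10,"xyz":[-0.2,0.02,-0.16],"rot":[0,0,0]},{"gripper":10,"xyz":[-0.32,0.03,-0.21],"rot":[0,0,0]},{"gripper":10,"xyz":[-0.44,0.04,-0.26],"rot":[0,0,0]},{"gripper":10,"xyz":[-0.56,0.05,-0.31],"rot":[0,0,0]},{"gripper":10,"xyz":[-0.68,0.06,-0.35],"rot":[0,0,0]},{"gripper":10,"xyz":[-0.79,0.066,-0.397],"rot":[0,0,0]}]'
python3 -m creep '[{"gripper":10,"xyz":[-0.12,0.01,-0.04],"rot":[0,0,0]},{"gripper":10,"xyz":[-0.24,0.02,-0.08],"rot":[0,0,0]},{"gripper":10,"xyz":[-0.36,0.03,-0.13],"rot":[0,0,0]},{"gripper":10,"xyz":[-0.48,0.037,-0.17],"rot":[0,0,0]},{"gripper":10,"xyz":[-0.58,0.037,-0.2],"rot":[0,0,0]},{"gripper":10,"xyz":[-0.66,0.037,-0.22],"rot":[0,0,0]},{"gripper":10,"xyz":[-0.7,0.037,-0.235],"rot":[0,0,0]},{"gripper":10,"xyz":[-0.72,0.037,-0.24],"rot":[0,0,0]},{"gripper":10,"xyz":[-0.72,0.037,-0.24],"rot":[0,0,0]}]'
python3 -m creep '[{"gripper":10,"xyz":[-0.013,-0.005,0.057],"rot":[0,-0.1,0]},{"gripper":10,"xyz":[0.02,-0.005,0.1],"rot":[0,-0.18,0]},{"gripper":10,"xyz":[0.06,-0.005,0.11],"rot":[0,-0.26,0]},{"gripper":10,"xyz":[0.09,-0.005,0.105],"rot":[0,-0.33,0]},{"gripper":10,"xyz":[0.123,-0.005,0.1],"rot":[0,-0.375,0]},{"gripper":10,"xyz":[0.197,-0.005,0.087],"rot":[0,-0.459,0]},{"gripper":10,"xyz":[0.256,-0.005,0.074],"rot":[0,-0.517,0]},{"gripper":10,"xyz":[0.256,-0.005,0.074],"rot":[0,-0.517,0]},{"gripper":10,"xyz":[0.256,-0.005,0.074],"rot":[0,-0.517,0]},{"gripper":10,"xyz":[0.256,-0.005,0.074],"rot":[0,-0.517,0]}]'
python3 -m creep '[{"gripper":10,"xyz":[-0.07,0,-0.08],"rot":[0,0,0]},{"gripper":10,"xyz":[-0.134,0,-0.149],"rot":[0,0.08,0]},{"gripper":10,"xyz":[-0.2,0,-0.1],"rot":[0,0.16,0]},{"gripper":10,"xyz":[-0.304,0,-0.003],"rot":[0,0.24,0]},{"gripper":10,"xyz":[-0.304,0,-0.003],"rot":[0,0.349,0]},{"gripper":10,"xyz":[-0.304,0,-0.003],"rot":[0,0.349,0]},{"gripper":10,"xyz":[-0.304,0,-0.003],"rot":[0,0.349,0]}]'
python3 balls.py
python3 - <<'E'
from h import *
for c in("side","top"):
    ctrl.grab_frame(c); print(c,[(round(d["p"],2),d["at"]) for d in ctrl.find_in("ball0",c)])
E
python3 lip.py 0,71,140,0 35,71,17.5,-13
```

```text
time_s: 39.22
position: [483.6, -60.9, 153.9]
orientation: [-0.122, 0.7, 0.692, 0.124]
contact_force: [0.1, 0.3, -1.7]
width: 0.24
finger_force: 98.4
time_s: 40.35
position: [490.8, -248.5, 148.5]
orientation: [-0.122, 0.7, 0.692, 0.124]
contact_force: [0.2, 0.2, -1.9]
width: 0.238
finger_force: 98.4
time_s: 41.6
position: [490.2, -182.4, 153.2]
orientation: [0.252, 0.665, 0.656, -0.254]
contact_force: [-0.1, 0.6, -2.2]
width: 0.239
finger_force: 98.5
time_s: 42.48
position: [489.4, -241.9, 205.4]
orientation: [0.002, 0.713, 0.701, 0.001]
contact_force: [0.4, -0.8, -1.6]
width: 0.235
finger_force: 98.4
381 [445.9 371.7]
225 [650.6 283.2]
197 [430.4 272. ]
174 [386.4 235.5]
side [(0.73, [408.6, 269.8]), (0.54, [265.1, 208.0]), (0.47, [253.4, 216.6])]
top [(0.66, [294.2, 182.1]), (0.63, [292.3, 176.3]), (0.57, [292.4, 187.0]), (0.56, [151.9, 207.0]), (0.31, [413.7, 99.6])]
t 42.73 at [ 489.2 -237.4  204.3] x-axis [ 0.011  1.    -0.004] F [ 0.4  0.8 -1.5] w 20.4 ff 98.5
440.0,75.4,180.6,89.3,0 xyz [1.249, -0.21, 0.09] rot [0.0, 0.002, 0.001] mm 318
440.5,122.5,83.5,89.3,-13 xyz [1.439, -0.211, 0.478] rot [0.0, -0.107, 0.001] mm 383
lip now in bin [-312.3   18.1  163.3]
```

```bash
python3 -m creep '[{"gripper":10,"xyz":[0.15,-0.08,0],"rot":[0,0,0]},{"gripper":10,"xyz":[0.35,-0.207,0.02],"rot":[0,0,0]},{"gripper":10,"xyz":[0.55,-0.207,0.04],"rot":[0,0,0]},{"gripper":10,"xyz":[0.75,-0.207,0.055],"rot":[0,0,0]},{"gripper":10,"xyz":[0.95,-0.207,0.055],"rot":[0,0,0]},{"gripper":10,"xyz":[0.95,-0.207,0.055],"rot":[0,0,0.001]}]'
python3 -m creep '[{"gripper":10,"xyz":[0.2,0,0],"rot":[0,0,0]},{"gripper":10,"xyz":[0.4,0,0],"rot":[0,-0.04,0]},{"gripper":10,"xyz":[0.48,0,0.02],"rot":[0,-0.107,0]},{"gripper":10,"xyz":[0.48,0,0.08],"rot":[0,-0.107,0]},{"gripper":10,"xyz":[0.48,0,0.1],"rot":[0,-0.107,0]}]'
python3 lip.py 35,70,50,-13 35,70,30,-13 35,70,16.5,-13 55,70,12.9,-13 70,70,10.2,-13 76,70,9,-13 80,70,8.6,-13
```

```text
time_s: 43.48
position: [439.8, 3.4, 190.1]
orientation: [0.002, 0.71, 0.704, -0.0]
contact_force: [-0.1, -0.1, -1.5]
width: 0.24
finger_force: 98.4
time_s: 44.1
position: [441.4, 119.6, 163.9]
orientation: [0.079, 0.707, 0.699, -0.08]
contact_force: [-0.3, -0.8, -2.2]
width: 0.236
finger_force: 98.4
t 44.1 at [441.4 119.6 163.9] x-axis [ 0.011  0.974 -0.224] F [-0.3 -0.8 -2.2] w 20.1 ff 98.4
441.5,122.5,116.0,89.3,-13 xyz [0.054, 0.0, 0.184] rot [0.0, -0.0, 0.0] mm 48
441.5,122.5,96.0,89.3,-13 xyz [0.072, 0.0, 0.262] rot [0.0, -0.0, 0.0] mm 68
441.5,122.5,82.5,89.3,-13 xyz [0.084, 0.0, 0.315] rot [0.0, -0.0, 0.0] mm 81
441.8,142.5,78.9,89.3,-13 xyz [0.166, 0.001, 0.311] rot [0.0, -0.0, 0.0] mm 88
442.0,157.5,76.2,89.3,-13 xyz [0.226, 0.001, 0.308] rot [0.0, -0.0, 0.0] mm 95
442.0,163.5,75.0,89.3,-13 xyz [0.251, 0.001, 0.307] rot [0.0, -0.0, 0.0] mm 99
442.1,167.5,74.6,89.3,-13 xyz [0.267, 0.001, 0.305] rot [0.0, -0.0, 0.0] mm 101
lip now in bin [32.1 70.2 97.9]
```

```bash
python3 -m creep '[{"gripper":10,"xyz":[0.054,0,0.1],"rot":[0,0,0]},{"gripper":10,"xyz":[0.054,0,0.184],"rot":[0,0,0]},{"gripper":10,"xyz":[0.072,0,0.262],"rot":[0,0,0]},{"gripper":10,"xyz":[0.084,0,0.3],"rot":[0,0,0]},{"gripper":10,"xyz":[0.084,0,0.315],"rot":[0,0,0]},{"gripper":10,"xyz":[0.084,0,0.315],"rot":[0,0,0]}]'
python3 -m creep '[{"gripper":10,"xyz":[0.043,0,-0.002],"rot":[0,0,0]},{"gripper":10,"xyz":[0.082,0,-0.004],"rot":[0,0,0]},{"gripper":10,"xyz":[0.116,0.001,-0.006],"rot":[0,0,0]},{"gripper":10,"xyz":[0.143,0.001,-0.007],"rot":[0,0,0]},{"gripper":10,"xyz":[0.158,0.001,-0.007],"rot":[0,0,0]},{"gripper":10,"xyz":[0.171,0.001,-0.007],"rot":[0,0,0]},{"gripper":10,"xyz":[0.183,0.001,-0.008],"rot":[0,0,0]},{"gripper":10,"xyz":[0.183,0.001,-0.008],"rot":[0,0,0]}]'
python3 lip.py 81,70,13,-8
```

```text
time_s: 44.85
position: [442.8, 122.0, 83.8]
orientation: [0.08, 0.708, 0.697, -0.08]
contact_force: [0.4, 0.5, -0.6]
width: 0.236
finger_force: 98.5
time_s: 45.85
position: [443.5, 167.5, 75.1]
orientation: [0.08, 0.707, 0.698, -0.08]
contact_force: [-0.3, -0.2, -0.5]
width: 0.237
finger_force: 98.7
t 45.85 at [443.5 167.5  75.1] x-axis [ 0.014  0.974 -0.224] F [-0.3 -0.2 -0.5] w 20.3 ff 98.7
442.0,163.2,69.6,89.3,-8 xyz [-0.012, -0.006, 0.025] rot [0.001, 0.041, -0.001] mm 7
lip now in bin [80.1 68.3  9.2]
```

```bash
python3 -m creep '[{"gripper":10,"xyz":[0.005,-0.003,0.001],"rot":[0,0,0]},{"gripper":10,"xyz":[0.005,-0.003,0.001],"rot":[0,0,0]}]'
python3 -m creep '[{"gripper":10,"xyz":[-0.012,0,0.023],"rot":[0,0.041,0]},{"gripper":10,"xyz":[-0.013,0,0.035],"rot":[0,0.083,0]},{"gripper":10,"xyz":[-0.009,0,0.047],"rot":[0,0.125,0]},{"gripper":10,"xyz":[-0.002,0,0.06],"rot":[0,0.166,0]},{"gripper":10,"xyz":[0.01,0,0.06],"rot":[0,0.208,0]},{"gripper":10,"xyz":[0.018,0,0.035],"rot":[0,0.225,0]},{"gripper":10,"xyz":[0.01,0,0.005],"rot":[0,0.241,0]},{"gripper":10,"xyz":[-0.011,0,-0.033],"rot":[0,0.275,0]},{"gripper":10,"xyz":[-0.04,0,-0.12],"rot":[0,0.275,0]},{"gripper":10,"xyz":[-0.075,0,-0.203],"rot":[0,0.275,0]},{"gripper":10,"xyz":[-0.075,0,-0.203],"rot":[0,0.275,0]}]'
python3 balls.py
python3 - <<'E'
from h import *
ctrl.grab_frame("top"); print([(round(d["p"],2),d["at"]) for d in ctrl.find_in("ball0","top")])
E
python3 lipw.py 475,65,155,20 492,-125,150,20
```

```text
time_s: 46.1
position: [442.9, 167.9, 74.9]
orientation: [0.08, 0.707, 0.698, -0.08]
contact_force: [3.3, -8.4, 5.7]
width: 0.234
finger_force: 99.2
time_s: 47.48
position: [443.5, 161.5, 129.4]
orientation: [-0.12, 0.701, 0.692, 0.126]
contact_force: [1.1, 0.2, -1.6]
width: 0.237
finger_force: 98.6
291 [441.4 373. ]
219 [650.7 283.3]
152 [385.9 235. ]
[(0.64, [293.9, 191.2]), (0.63, [297.3, 197.5]), (0.55, [293.3, 168.0]), (0.5, [295.6, 182.1]), (0.45, [293.7, 173.9]), (0.38, [295.5, 203.7])]
t 47.62 at [442.3 161.8 127.8] x-axis [0.012 0.939 0.343] F [-0.1 -1.3 -1.8] w 20.4 ff 98.6
473.5,-59.3,153.0,89.3,20 xyz [-0.795, 0.137, -0.397] rot [0.001, -0.0, -0.0] mm 225
490.5,-249.3,148.0,89.3,20 xyz [-1.515, 0.216, -0.638] rot [0.001, -0.0, -0.0] mm 414
lip now in world [444.  286.1 129.9]
```

```bash
python3 -m creep '[{"gripper":10,"xyz":[-0.03,0.01,-0.06],"rot":[0,0,0]},{"gripper":10,"xyz":[-0.1,0.02,-0.12],"rot":[0,0,0]},{"gripper":10,"xyz":[-0.2,0.04,-0.16],"rot":[0,0,0]},{"gripper":10,"xyz":[-0.32,0.06,-0.21],"rot":[0,0,0]},{"gripper":10,"xyz":[-0.44,0.08,-0.26],"rot":[0,0,0]},{"gripper":10,"xyz":[-0.56,0.1,-0.31],"rot":[0,0,0]},{"gripper":10,"xyz":[-0.68,0.12,-0.35],"rot":[0,0,0]},{"gripper":10,"xyz":[-0.79,0.137,-0.397],"rot":[0,0,0]}]'
python3 -m creep '[{"gripper":10,"xyz":[-0.12,0.02,-0.04],"rot":[0,0,0]},{"gripper":10,"xyz":[-0.24,0.04,-0.08],"rot":[0,0,0]},{"gripper":10,"xyz":[-0.36,0.06,-0.13],"rot":[0,0,0]},{"gripper":10,"xyz":[-0.48,0.078,-0.17],"rot":[0,0,0]},{"gripper":10,"xyz":[-0.58,0.078,-0.2],"rot":[0,0,0]},{"gripper":10,"xyz":[-0.66,0.078,-0.22],"rot":[0,0,0]},{"gripper":10,"xyz":[-0.7,0.078,-0.235],"rot":[0,0,0]},{"gripper":10,"xyz":[-0.72,0.078,-0.24],"rot":[0,0,0]},{"gripper":10,"xyz":[-0.72,0.078,-0.24],"rot":[0,0,0]}]'
python3 -m creep '[{"gripper":10,"xyz":[-0.013,-0.005,0.057],"rot":[0,-0.1,0]},{"gripper":10,"xyz":[0.02,-0.005,0.1],"rot":[0,-0.18,0]},{"gripper":10,"xyz":[0.06,-0.005,0.11],"rot":[0,-0.26,0]},{"gripper":10,"xyz":[0.09,-0.005,0.105],"rot":[0,-0.33,0]},{"gripper":10,"xyz":[0.123,-0.005,0.1],"rot":[0,-0.375,0]},{"gripper":10,"xyz":[0.197,-0.005,0.087],"rot":[0,-0.459,0]},{"gripper":10,"xyz":[0.256,-0.005,0.074],"rot":[0,-0.517,0]},{"gripper":10,"xyz":[0.256,-0.005,0.074],"rot":[0,-0.517,0]},{"gripper":10,"xyz":[0.256,-0.005,0.074],"rot":[0,-0.517,0]},{"gripper":10,"xyz":[0.256,-0.005,0.074],"rot":[0,-0.517,0]}]'
python3 -m creep '[{"gripper":10,"xyz":[-0.07,0,-0.08],"rot":[0,0,0]},{"gripper":10,"xyz":[-0.134,0,-0.149],"rot":[0,0.08,0]},{"gripper":10,"xyz":[-0.2,0,-0.1],"rot":[0,0.16,0]},{"gripper":10,"xyz":[-0.304,0,-0.003],"rot":[0,0.24,0]},{"gripper":10,"xyz":[-0.304,0,-0.003],"rot":[0,0.349,0]},{"gripper":10,"xyz":[-0.304,0,-0.003],"rot":[0,0.349,0]},{"gripper":10,"xyz":[-0.304,0,-0.003],"rot":[0,0.349,0]}]'
python3 go.py 434.8,-400,190,9.7,0 434.8,-400,44,9.7,0
```

```text
time_s: 48.62
position: [473.5, -60.1, 154.0]
orientation: [-0.122, 0.701, 0.691, 0.124]
contact_force: [0.7, 1.1, -1.7]
width: 0.235
finger_force: 98.4
time_s: 49.75
position: [490.5, -247.8, 148.6]
orientation: [-0.122, 0.701, 0.692, 0.125]
contact_force: [0.1, -0.3, -1.6]
width: 0.238
finger_force: 98.4
time_s: 51.0
position: [490.1, -181.7, 153.3]
orientation: [0.252, 0.665, 0.655, -0.254]
contact_force: [-0.8, -0.8, -1.2]
width: 0.237
finger_force: 98.6
time_s: 51.88
position: [489.1, -241.2, 205.5]
orientation: [0.002, 0.714, 0.7, 0.001]
contact_force: [-1.5, 0.4, -1.4]
width: 0.232
finger_force: 98.5
t 51.88 at [ 489.1 -241.2  205.5] x-axis [ 0.02   1.    -0.002] F [-1.5  0.4 -1.4] w 19.8 ff 98.5
434.8,-400,190,9.7,0 xyz [-0.639, -0.205, 0.062] rot [0.003, -0.001, 0.66] mm 169
434.8,-400,44,9.7,0 xyz [-0.638, -0.208, 0.646] rot [0.003, -0.001, 0.66] mm 233
```

Next I'll move over the mat and rotate, then look at the compartment, the bin and the scoop before placing it.

```bash
python3 -m creep '[{"gripper":10,"xyz":[-0.15,-0.05,0],"rot":[0,0,0.06]},{"gripper":10,"xyz":[-0.3,-0.1,0],"rot":[0,0,0.14]},{"gripper":10,"xyz":[-0.45,-0.15,0],"rot":[0,0,0.22]},{"gripper":10,"xyz":[-0.64,-0.206,0],"rot":[0,0,0.3]},{"gripper":10,"xyz":[-0.64,-0.206,0.06],"rot":[0,0,0.38]},{"gripper":10,"xyz":[-0.64,-0.206,0.06],"rot":[0,0,0.46]},{"gripper":10,"xyz":[-0.64,-0.206,0.06],"rot":[0,0,0.54]},{"gripper":10,"xyz":[-0.64,-0.206,0.06],"rot":[0,0,0.62]},{"gripper":10,"xyz":[-0.64,-0.206,0.06],"rot":[0,0,0.66]},{"gripper":10,"xyz":[-0.64,-0.206,0.06],"rot":[0,0,0.66]},{"gripper":10,"xyz":[-0.64,-0.206,0.06],"rot":[0,0,0.66]}]'
python3 balls.py
python3 - <<'E'
from h import *
f=ctrl.grab_frame("side")[:,:,::-1]; f2=ctrl.grab_frame("top")[:,:,::-1]; cv2.imwrite("pics/top10.png",f2);cv2.imwrite("pics/side10.png",f)
o=np.zeros((600,800,3),np.uint8); o[:300,:400]=cv2.resize(f[120:264,203:395],(400,300),interpolation=cv2.INTER_CUBIC); o[:300,400:]=cv2.resize(f2[120:225,250:390],(400,300),interpolation=cv2.INTER_CUBIC)
o[300:,:400]=cv2.resize(f[120:225,170:310],(400,300),interpolation=cv2.INTER_CUBIC); o[300:,400:]=cv2.resize(f2[120:225,125:265],(400,300),interpolation=cv2.INTER_CUBIC)
cv2.imwrite("pics/c10.png",o)
E
python3 go.py 434.8,-400,70,9.7,0 434.8,-400,44,9.7,0
```

```text
time_s: 53.25
position: [435.5, -396.6, 189.8]
orientation: [0.002, 0.996, 0.088, 0.0]
contact_force: [-0.0, 0.0, -1.8]
width: 0.238
finger_force: 98.4
418 [446.4 371.1]
248 [650.1 282.7]
195 [386.8 235.9]
t 53.4 at [ 435.6 -396.9  189.8] x-axis [0.985 0.175 0.001] F [ 0.2 -0.3 -0.9] w 20.5 ff 98.4
434.8,-400,70,9.7,0 xyz [-0.006, 0.01, 0.479] rot [0.001, -0.001, 0.003] mm 120
434.8,-400,44,9.7,0 xyz [-0.006, 0.01, 0.583] rot [0.001, -0.001, 0.003] mm 146
```

View pics/c10.png

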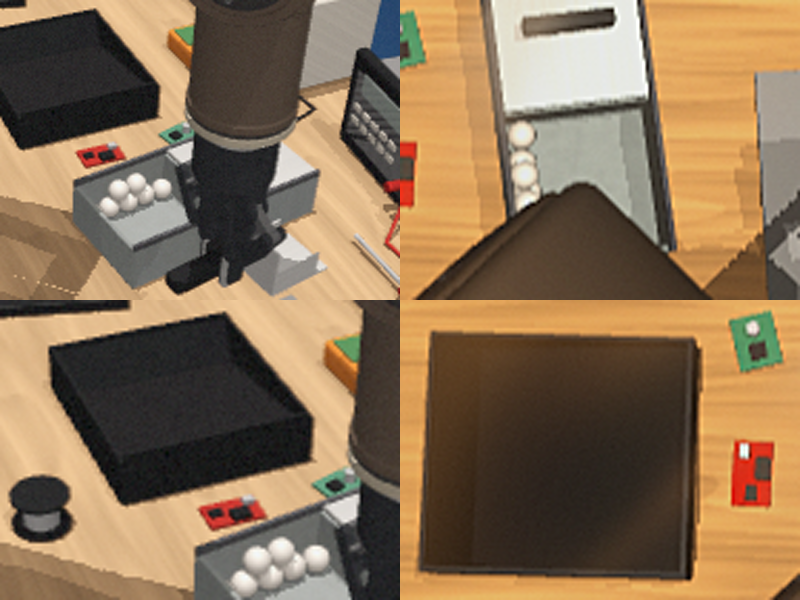

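The bin is empty and the balls lie along the +y wall of the compartment (six visible, stacked under the rim; one hidden). Placing the scoop.

```bash
python3 -m creep '[{"gripper":10,"xyz":[0,0.01,0.15],"rot":[0,0,0.003]},{"gripper":10,"xyz":[0,0.01,0.3],"rot":[0,0,0.003]},{"gripper":10,"xyz":[-0.006,0.01,0.42],"rot":[0,0,0.003]},{"gripper":10,"xyz":[-0.006,0.01,0.5],"rot":[0,0,0.003]},{"gripper":10,"xyz":[-0.006,0.01,0.54],"rot":[0,0,0.003]},{"gripper":10,"xyz":[-0.006,0.01,0.565],"rot":[0,0,0.003]},{"gripper":10,"xyz":[-0.006,0.01,0.58],"rot":[0,0,0.003]},{"gripper":10,"xyz":[-0.006,0.01,0.58],"rot":[0,0,0.003]},{"gripper":10,"xyz":[-0.006,0.01,0.58],"rot":[0,0,0.003]}]'; python3 go.py
```

```text
time_s: 54.52
position: [435.2, -400.2, 45.3]
orientation: [0.001, 0.996, 0.084, 0.001]
contact_force: [0.8, 0.9, -1.2]
width: 0.236
finger_force: 98.6
t 54.52 at [ 435.2 -400.2   45.3] x-axis [0.986 0.168 0.002] F [ 0.8  0.9 -1.2] w 20.2 ff 98.6
```

```bash
python3 -m creep '[{"gripper":10,"xyz":[0,0,0.004],"rot":[0,0,0]},{"gripper":10,"xyz":[0,0,0.007],"rot":[0,0,0]},{"gripper":10,"xyz":[0,0,0.007],"rot":[0,0,0]}]'; python3 go.py
```

```text
time_s: 54.9
position: [434.9, -400.2, 43.6]
orientation: [0.001, 0.996, 0.084, 0.001]
contact_force: [-5.2, 0.7, 8.9]
width: 0.238
finger_force: 100.1
t 54.9 at [ 434.9 -400.2   43.6] x-axis [0.986 0.168 0.002] F [-5.2  0.7  8.9] w 20.3 ff 100.1
```

```bash
python3 -m creep '[{"gripper":60,"xyz":[0,0,0],"rot":[0,0,0]},{"gripper":60,"xyz":[0,0,0],"rot":[0,0,0]},{"gripper":60,"xyz":[0,0,0],"rot":[0,0,0]},{"gripper":60,"xyz":[0,0,0],"rot":[0,0,0]},{"gripper":60,"xyz":[0,0,-0.06],"rot":[0,0,0]},{"gripper":60,"xyz":[0,0,-0.15],"rot":[0,0,0]},{"gripper":60,"xyz":[0,0,-0.35],"rot":[0,0,0]},{"gripper":60,"xyz":[0,0,-0.55],"rot":[0,0,0]},{"gripper":60,"xyz":[0,0,-0.6],"rot":[0,0,0]}]' 40
python3 - <<'E'
from h import *
f=ctrl.grab_frame("side")[:,:,::-1];cv2.imwrite("pics/side11.png",f)
print("handle",dark(f,(270,265,330,320))); b,_=dark(f,(300,180,335,212)); print("bar",ray("side",b,76.9))
E
python3 go.py 550,-260,195,97.2,0 667,-126,170,97.2,0
```

```text
time_s: 56.02
position: [435.8, -400.8, 197.4]
orientation: [0.003, 0.996, 0.084, 0.003]
contact_force: [0.0, 0.8, 0.1]
width: 0.701
finger_force: 0.0
handle (array([308.14168378, 286.06160164]), np.int32(487))
bar [ 608.36437446 -149.666935     76.9       ]
t 56.08 at [ 435.7 -400.7  197.2] x-axis [0.986 0.168 0.005] F [ 0.5 -0.2  2.4] w 59.9 ff 0.0
550,-260,195,97.2,0 xyz [0.545, -0.478, 0.008] rot [0.004, 0.001, -0.73] mm 181
667,-126,170,97.2,0 xyz [1.096, -0.929, 0.108] rot [0.004, 0.001, -0.73] mm 360
```

```bash
python3 -m creep '[{"gripper":0,"xyz":[0.1,-0.1,0],"rot":[0,0,-0.08]},{"gripper":0,"xyz":[0.25,-0.22,0],"rot":[0,0,-0.16]},{"gripper":0,"xyz":[0.4,-0.35,0],"rot":[0,0,-0.25]},{"gripper":0,"xyz":[0.545,-0.478,0],"rot":[0,0,-0.33]},{"gripper":0,"xyz":[0.7,-0.6,0],"rot":[0,0,-0.41]},{"gripper":0,"xyz":[0.85,-0.7,0],"rot":[0,0,-0.49]},{"gripper":0,"xyz":[0.98,-0.8,0],"rot":[0,0,-0.57]},{"gripper":0,"xyz":[1,-0.929,0],"rot":[0,0,-0.65]},{"gripper":0,"xyz":[1,-0.929,0],"rot":[0,0,-0.73]},{"gripper":0,"xyz":[1,-0.929,0],"rot":[0,0,-0.73]},{"gripper":0,"xyz":[1,-0.929,0],"rot":[0,0,-0.73]}]'
python3 - <<'E'
from h import *
f=ctrl.grab_frame("side")[:,:,::-1];cv2.imwrite("pics/side12.png",f);g=ctrl.grab_frame("top")[:,:,::-1];cv2.imwrite("pics/top12.png",g)
a=dark(f,(270,265,330,320)); print("handle side",a); b=dark(g,(400,185,430,236)); print("top",b); print(tri(a[0],b[0]))
for c in("side","top"): print(c,[(round(d["p"],2),d["at"]) for d in ctrl.find_in("scoop",c)])
E
python3 go.py 667,-126,170,97.2,0 667,-126,86,97.2,0
```

```text
time_s: 57.45
position: [641.8, -129.1, 192.4]
orientation: [0.001, 0.663, 0.749, -0.0]
contact_force: [-0.4, 0.5, 0.1]
width: -0.002
finger_force: 0.0
handle side (array([308.34177215, 283.83966245]), np.int32(474))
top (array([401.98076923, 201.57692308]), np.int32(52))
(array([ 454.53125893, -373.18056186,   49.30727056]), np.float64(12.452176472159618))
side [(0.64, [185.8, 304.0]), (0.56, [330.5, 283.3])]
top [(0.83, [403.4, 167.7])]
t 57.65 at [ 642.1 -129.2  192.8] x-axis [-0.124  0.992 -0.002] F [-0.5 -0.9 -0.6] w 0.2 ff 0.0
667,-126,170,97.2,0 xyz [0.001, 0.1, 0.092] rot [0.001, 0.001, -0.001] mm 34
667,-126,86,97.2,0 xyz [0.001, 0.1, 0.428] rot [0.001, 0.001, -0.001] mm 110
```

The scoop no longer stands where I set it down, so it has probably been knocked. Taking a close look.

```bash
python3 - <<'E'
from h import *
f=cv2.imread("pics/side12.png");g=cv2.imread("pics/top12.png")
o=np.zeros((600,800,3),np.uint8)
o[:600,:480]=cv2.resize(f[250:350,260:340+0],(480,600),interpolation=cv2.INTER_CUBIC); 
o[:600,480:]=cv2.resize(g[140:252,372:432],(320,600),interpolation=cv2.INTER_CUBIC)
# reset with even scales: side crop 6x, top crop 5.33x
cv2.imwrite("pics/c12.png",np.hstack([cv2.resize(f[255:345,250:380],(520,360),interpolation=cv2.INTER_CUBIC),cv2.resize(g[145:235,372:440],(272,360),interpolation=cv2.INTER_CUBIC)]))
E
```

```text
(no output)
```

View pics/c12.png

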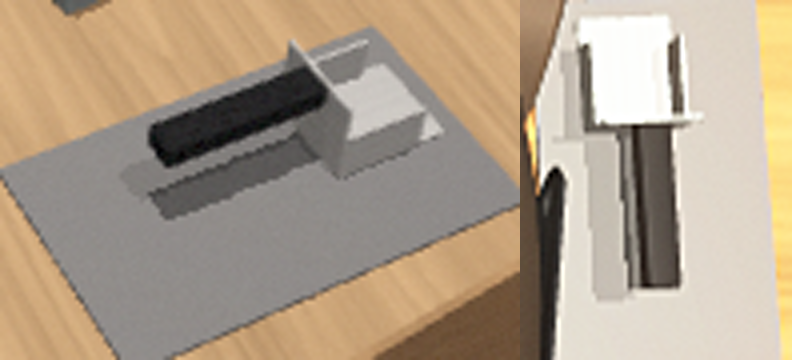

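```bash
python3 - <<'E'
from h import *
P=lambda p,z:ray("top",p,z)[:2].round(1)
print("lip",P((387,149.5),5.5),P((409,148.5),5.5),"side lip R",ray("side",(360.75,288.25),5.5)[:2].round(1)); 
a,b=P((406.75,216.5),59),P((405.75,175.75),59); print("handle",a,b,np.degrees(np.arctan2(*(b-a)[::-1])))
E=np.array
c=np.cos(np.radians(3.21));s=np.sin(np.radians(3.21))
for n,p in(("L",ray("top",(387,149.5),5.5)),("R",ray("top",(409,148.5),5.5)),("Rside",ray("side",(360.75,288.25),5.5))):
    d=p[:2]-[474.6,-393.5]; print(n,"mat frame",(c*d[0]+s*d[1]).round(1),(-s*d[0]+c*d[1]).round(1))
E
```

```text
lip [ 589.4 -345.7] [ 592.7 -403.7] side lip R [ 589.6 -401.3]
handle [ 411.  -378.9] [ 513.2 -378. ] 0.5045486167623193
L mat frame 117.3 41.3
R mat frame 117.3 -16.7
Rside mat frame 114.4 -14.2
```

The scoop stands flat with the whole pan on the mat: in the mat frame the lip is at 117 of 130 mm and the pan spans y -17 to 41 of ±75 mm. That is fine as it is. Closing the cover next.

```bash
python3 -m creep '[{"gripper":0,"xyz":[0,0.11,0],"rot":[0,0,0]},{"gripper":0,"xyz":[0,0.11,0.1],"rot":[0,0,0]},{"gripper":0,"xyz":[0,0.11,0.2],"rot":[0,0,0]},{"gripper":0,"xyz":[0,0.11,0.33],"rot":[0,0,0]},{"gripper":0,"xyz":[0,0.11,0.4],"rot":[0,0,0]},{"gripper":0,"xyz":[0,0.11,0.425],"rot":[0,0,0]},{"gripper":0,"xyz":[0,0.11,0.425],"rot":[0,0,0]}]'; python3 go.py 652,-128,86,97.2,0 520,-144.6,86,97.2,0 515,-145,86,97.2,0 510,-145.6,86,97.2,0
```

```text
time_s: 58.52
position: [669.9, -125.7, 87.1]
orientation: [0.002, 0.661, 0.75, -0.0]
contact_force: [-0.1, 0.3, 1.0]
width: 0.001
finger_force: 0.0
t 58.52 at [ 669.9 -125.7   87.1] x-axis [-0.126  0.992 -0.002] F [-0.1  0.3  1. ] w 0.1 ff 0.0
652,-128,86,97.2,0 xyz [-0.0, -0.072, 0.004] rot [0.001, 0.001, 0.0] mm 18
520,-144.6,86,97.2,0 xyz [0.0, -0.604, 0.003] rot [0.001, 0.001, 0.0] mm 151
515,-145,86,97.2,0 xyz [0.001, -0.624, 0.003] rot [0.001, 0.001, 0.0] mm 156
510,-145.6,86,97.2,0 xyz [0.002, -0.645, 0.003] rot [0.001, 0.001, 0.0] mm 161
```

```bash
python3 -m creep '[{"gripper":0,"xyz":[0,-0.04,0],"rot":[0,0,0]},{"gripper":0,"xyz":[0,-0.08,0],"rot":[0,0,0]},{"gripper":0,"xyz":[0,-0.14,0],"rot":[0,0,0]},{"gripper":0,"xyz":[0,-0.2,0],"rot":[0,0,0]},{"gripper":0,"xyz":[0,-0.26,0],"rot":[0,0,0]},{"gripper":0,"xyz":[0,-0.32,0],"rot":[0,0,0]},{"gripper":0,"xyz":[0,-0.38,0],"rot":[0,0,0]},{"gripper":0,"xyz":[0,-0.44,0],"rot":[0,0,0]},{"gripper":0,"xyz":[0,-0.5,0],"rot":[0,0,0]},{"gripper":0,"xyz":[0,-0.55,0],"rot":[0,0,0]},{"gripper":0,"xyz":[0,-0.58,0],"rot":[0,0,0]},{"gripper":0,"xyz":[0,-0.58,0],"rot":[0,0,0]}]'
python3 -m creep '[{"gripper":0,"xyz":[0,-0.012,0],"rot":[0,0,0]},{"gripper":0,"xyz":[0,-0.024,0],"rot":[0,0,0]},{"gripper":0,"xyz":[0,-0.024,0],"rot":[0,0,0]}]'
```

```text
time_s: 60.02
position: [525.1, -143.8, 86.4]
orientation: [0.001, 0.661, 0.75, -0.0]
contact_force: [0.2, -0.0, -0.3]
width: 0.001
finger_force: 0.0
time_s: 60.4
position: [519.8, -144.6, 86.4]
orientation: [0.001, 0.661, 0.75, -0.0]
contact_force: [-1.0, 1.8, 0.1]
width: -0.0
finger_force: 0.0
```

```bash
python3 -m creep '[{"gripper":0,"xyz":[0,-0.012,0],"rot":[0,0,0]},{"gripper":0,"xyz":[0,-0.02,0],"rot":[0,0,0]},{"gripper":0,"xyz":[0,-0.02,0],"rot":[0,0,0]}]'
python3 - <<'E'
from h import *
f=ctrl.grab_frame("side");cv2.imwrite("pics/side13.png",f[:,:,::-1]);g=ctrl.grab_frame("top");cv2.imwrite("pics/top13.png",g[:,:,::-1])
for c in("side","top"):
  for l in("cover_grip","cover"): 
    for d in ctrl.find_in(l,c): print(c,l,round(d["p"],2),d["at"],ray(c,d["at"],80)[:2].round(0))
E
```

```text
time_s: 60.78
position: [514.6, -145.2, 86.4]
orientation: [0.001, 0.661, 0.75, -0.0]
contact_force: [-0.7, 0.6, -0.3]
width: -0.001
finger_force: 0.0
side cover_grip 0.85 [272.5, 214.3] [ 475. -162.]
side cover 0.78 [273.1, 215.0] [ 475. -165.]
```

```bash
python3 -m creep '[{"gripper":0,"xyz":[0,-0.01,0],"rot":[0,0,0]},{"gripper":0,"xyz":[0,-0.016,0],"rot":[0,0,0]},{"gripper":0,"xyz":[0,-0.016,0],"rot":[0,0,0]}]'
python3 -m creep '[{"gripper":0,"xyz":[0,-0.008,0],"rot":[0,0,0]},{"gripper":0,"xyz":[0,-0.012,0],"rot":[0,0,0]},{"gripper":0,"xyz":[0,-0.012,0],"rot":[0,0,0]}]'
python3 -m creep '[{"gripper":0,"xyz":[0,-0.008,0],"rot":[0,0,0]},{"gripper":0,"xyz":[0,-0.012,0],"rot":[0,0,0]},{"gripper":0,"xyz":[0,-0.012,0],"rot":[0,0,0]}]'
```

```text
time_s: 61.45
position: [512.8, -145.8, 86.7]
orientation: [0.003, 0.661, 0.75, 0.001]
contact_force: [11.6, 5.4, -6.3]
width: -0.006
finger_force: 6.0
time_s: 61.82
position: [512.2, -146.2, 87.1]
orientation: [0.005, 0.661, 0.75, 0.002]
contact_force: [24.9, 13.2, -13.8]
width: 0.003
finger_force: 12.8
time_s: 62.2
position: [511.7, -146.5, 87.3]
orientation: [0.006, 0.661, 0.75, 0.003]
contact_force: [38.6, 21.0, -21.5]
width: -0.0
finger_force: 20.2
```

```bash
python3 -m creep '[{"gripper":0,"xyz":[0,0.03,0],"rot":[0,0,0]},{"gripper":0,"xyz":[0,0.06,0],"rot":[0,0,0]},{"gripper":0,"xyz":[0,0.06,-0.1],"rot":[0,0,0]},{"gripper":0,"xyz":[0,0.06,-0.3],"rot":[0,0,0]},{"gripper":0,"xyz":[0.2,0.06,-0.5],"rot":[0,0,0]},{"gripper":0,"xyz":[0.4,0.06,-0.5],"rot":[0,0,0]},{"gripper":0,"xyz":[0.5,0.06,-0.5],"rot":[0,0,0]},{"gripper":0,"xyz":[0.5,0.06,-0.5],"rot":[0,0,0]},{"gripper":0,"xyz":[0.5,0.06,-0.5],"rot":[0,0,0]}]'
python3 - <<'E'
from h import *
f=ctrl.grab_frame("side")[:,:,::-1];cv2.imwrite("pics/side14.png",f);g=ctrl.grab_frame("top")[:,:,::-1];cv2.imwrite("pics/top14.png",g)
b,n=dark(f,(255,185,300,228)); P=ray("side",b,76.9); print("bar",P,n,"from open",np.linalg.norm((P-[628.2,-129.8,76.9])[:2]))
print("handle",dark(f,(270,265,330,320)),"prev side12",dark(cv2.imread("pics/side12.png"),(270,265,330,320)))
for l in("ball0","scoop","bar_stock","multimeter","screwdriver"):
  for c in("side","top"):
    if c=="side" or l!="ball0": pass
for c in("side","top"):
  ctrl.grab_frame(c)
  for l in("ball0","scoop","bar_stock","screwdriver","multimeter"): print(c,l,[(round(d["p"],2),d["at"]) for d in ctrl.find_in(l,c)])
print(ctrl.get_obs()["time_s"],ctrl.get_obs()["contact_force"])
E
```

```text
time_s: 63.32
position: [503.8, -20.8, 211.1]
orientation: [0.001, 0.661, 0.75, -0.0]
contact_force: [0.7, 0.4, -0.5]
width: 0.003
finger_force: 0.0
bar [ 490.87334724 -146.56601723   76.9       ] 216 from open 138.3463367500314
handle (array([308.37420719, 283.83932347]), np.int32(473)) prev side12 (array([308.34177215, 283.83966245]), np.int32(474))
side ball0 []
side scoop [(0.72, [329.2, 285.4]), (0.72, [186.3, 304.2]), (0.64, [274.6, 214.6])]
side bar_stock [(0.56, [309.5, 161.5])]
side screwdriver [(0.89, [408.5, 271.3])]
side multimeter [(0.82, [302.0, 146.0])]
top ball0 []
top scoop [(0.98, [367.1, 296.6]), (0.67, [404.6, 169.6])]
top bar_stock [(0.78, [232.5, 89.6])]
top screwdriver [(0.26, [233.5, 89.2])]
top multimeter [(0.7, [194.4, 82.2]), (0.59, [328.2, 163.3])]
64.025 [-0.34304059  0.29392176 -1.00450585]
```

The cover is shut (138 mm of travel), the scoop is steady on the mat, no balls show outside the case, and the arm is clear.

```bash
python3 -c "
from bench import ctrl
print(ctrl.hand_in())"
```

```text
the job is handed in; nothing more can be done
None
```

The job is handed in, with no verdict returned: the bin is empty and the balls are in the case (six of the seven seen there, one hidden), the cover is fully shut, and the scoop, which moved about 4 cm after I set it down, still stands flat with its whole pan on the mat.

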